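Swap the burnisher for the oilstone in the lidded tool case

TASK

I have finished burnishing and want to sharpen: move the amber jar and the leather dabber off the lid of the tool case into the steel tray, open the lid wide, take out the grey oilstone and seat it in its wooden holder, and lay the burnisher away in its narrow notches in the case. Then shut the lid fully and put the jar and the dabber back on it, each upright in the rubber ring it came from; never tip either of them over.

Things in the scene. Friction and masses are not known exactly. Their poses are not given: they have to be found in the camera images.
- jar_mid (a point): amber glass jar with a black lid, 58 mm across, 76 mm tall, standing upright in one of the two rubber rings on the case lid; the point is at its centre, 38 mm above its underside, z up. Round: grasp its sides. 0.22 kg
- dabber_mid (a point): leather ink dabber, upright: round brown leather base 67 mm across and 34 mm tall with a round wooden knob handle about 30 mm across above it, 86 mm tall in all, standing in the other rubber ring; the point is on its axis 43 mm above its underside, z up; grasp the knob handle 50 to 80 mm above the underside. 0.16 kg
- stone_mid (a point): grey oilstone, a plain block 50 x 150 x 25 mm, lying flat in the case under the clear lid, on two wooden rests 20 mm above the bench, 28 mm from the case wall; the point is its centre, y along its 150 mm length, x across its 50 mm width. 0.38 kg
- burnisher_mid (a point): burnisher, a hand tool 153 mm long lying on the bench: dark wooden handle 76 mm long, 24 mm thick on its +y half, thin steel blade on its -y half; the point is halfway along, 12.5 mm above its underside, y towards the handle end. It balances about 30 mm from the point on the handle side; grasp it there across x. 0.07 kg
- case_lid (a joint): hinged lid of the tool case, rad: 0 shut, grows as it opens, 1.8 fully open (leaning back). The stiff hinge holds the lid at any angle; about 4 N at the pull moves it
- lid_pull (a point): brass pull of the lid: a disc 20 mm across and 16 mm wide (along y), standing 28 mm out from the lid's front edge; the point is its centre, its axes turn with the lid. Pinch it from above across y and lead it in an arc: the hinge line runs along y, 208 mm from the point along its own +x and 4 mm along its own -z. Shut, it is 60 mm above the bench
- tool_case: square wooden case 180 x 180 mm, fixed, walls 56 mm high, 7 mm thick; floor 6 mm up; 64 mm high with its lid shut. Origin: centre of its underside; x from the pull (front) to the hinge (back), z up. On the lid, a clear pane in a wooden frame, lie two equal rubber rings (inner diameter 80 mm, 4 mm high), centres x 36, y 43 and x -36, y -43 mm; either may hold the jar
- burnisher_seat (a point): middle of the burnisher's place in the case, 20 mm above the bench, where its underside goes: two rests 64 mm either side along this point's x, with notches 32 mm wide and 9 mm deep. The burnisher lies along x in both notches, handle either way, 6 mm to spare at each end. The floor between the rests is 14 mm below the point, the wall 41 mm away along -y
- steel_tray: shallow steel tray, fixed, 98 (x) x 184 (y) mm, rim 14 mm high, floor 2.5 mm up, for the jar and the dabber while they are off the lid, side by side along y; origin at the centre of its underside
- stone_holder: dark wooden bench holder for the stone, fixed, 82 (x) x 196 (y) mm, its bed 18 mm above the bench, with U-shaped cleats 9 mm high at both ends that leave the stone 9 mm to spare at each end, 8 mm at each side; the middle 100 mm of the sides is open. Origin: centre of its underside; the stone lies along y, either way round

How it is judged:
By the outcome, as a careful person would: the job done as asked, in the order asked, and still so for the second after the job is handed in, with the robot touching nothing.
It also fails if it takes over 147 s, if anything falls off the work surface, if the arm or the gripper's body presses on something with over 40 N, if the wrist force passes 120 N, or if a joint passes its speed limit or range.

ROBOT

A 7-joint arm with a two-finger parallel gripper is mounted at the origin on the work surface; the furniture and walls round the work are solid. World frame = base frame: x ahead of the robot, y to its left, z up, the work surface at z = 0. Lengths are in mm, angles in rad, forces in N, time in s.
With the tool pointing down it reaches from about 425 to 875 mm from the base axis. Payload 4.7 kg.
Tool frame: the origin (TCP) lies on the mounting face of the last link; the fingertips stand 173 mm ahead of it and the grasp point (between the pads) lies 155 mm ahead of it; z points along the fingers, y is the line along which they close (so a half turn about z gives the same grasp; the last joint's range is limited). The gripper opens to 85 mm and grips with 20 to 120 N. Pads are 22 mm wide; open, the fingers measure 114 mm over their backs; the gripper's body (76 mm by 85 mm) begins 54 mm behind the grasp point. The pads swing forward as they close: fully open they stand 13 mm farther back than shut.
Start: joints at [-1.31, 0.321, -0.07, 1.45, 0.023, 1.371, -0.057], TCP at [158.812, 630.306, 404.749] pointing down, gripper open.
Joint ranges: [-2.86, 2.86], [-0.3, 2.09], [-1.38, 1.24], [0.06, 2.45], [-1.56, 4.7], [0.09, 2.05], [-2.69, 2.69]. Speed limits (rad/s): [2.57, 2.57, 3.14, 3.14, 3.14, 3.14, 3.14].

INTERFACE

Orientations are given as a 3x3 rotation matrix whose columns are the frame's x, y, z axes.
In Python, from plant import * gives the robot as it stands.
- The arm moves only by the shell command python3 -m inch 'ROWS' [FORCE]. ROWS is JSON, a list of rows, each a list of 3 entries, a list of its own where there are three numbers: the shift along the tool's x, y, z in mm, then the turn, a rotation vector about the tool's x, y, z in degrees, then the opening in per cent of the stroke, from 0 (shut) to 100 (fully open). A call has 1 to 12 rows; each row shifts and turns the commanded pose from where the row before left it, along the tool's axes as they then stand; what a row does not reach is not made up. A row lasts 1/10 s, in which the tool goes at most 50 mm and 8.59 degrees, less where a joint would pass 70% of its speed; a pose out of reach is approached as far as the arm can. A call with a gripper value outside its range is refused whole. The fingers move at their own pace and stop on an object; FORCE is the grip in N (left out, the last holds). Time passes only in rows, so rows that do not move let the fingers close. It gives the time, the measured TCP pose, the force, the opening and the grip force at its end, in the units of the state.
- observe(): the state, without advancing time (a new reading comes with each control period).
- capture(name): name is "side" or "top"; returns a dict with "frame" (384x512x3 uint8, blue, green, red), "vertical_fov" (degrees; the focal length in pixels is half the picture's height over the tangent of half this angle, whatever the lens; pixels are square), "cx", "cy" (the principal point, pixels), "R" (3x3) and "t" (3): a world point X has camera coordinates R X + t. Camera axes: x right, y down, z forward; pixel columns grow to the right and rows downward; lengths in mm; the calibration is good to about 2 mm. A picture is of the moment at which its call begins. There is no depth.
- finish_job(): hands the job in; it is judged then, once.
Trained networks look in a picture, given as the dict that the camera call returned (one of the last four; its "shot" number tells which), for a name from the list of things; names that differ only in an ending like _2 or _b are one class to them, and where a whole thing is asked for, a point or a joint stands for the part that bears it (a point fixed in the world has none). Each returns a list of dicts, best first, with "conf" (0 to 1); they miss things now and then, are a little off and sometimes report something else, mostly with a low value. They report only what shows in the picture. A call takes as long as a camera call.
- look_for(picture, query): "xyz" ([x, y, z] in mm, in the coordinates of the camera as it stood for that picture, good to about 4 mm: the middle of the surface that is visible of it).
- spot_point(picture, query): "xyz" ([x, y, z] in mm, in the coordinates of the camera as it stood for that picture, good to about 4 mm: a listed point, or the origin of a listed thing).
The state is a dict: "clock": time; "q": joint angles; "qvel": joint speeds; "effort": joint torques, N m; "eef_pos": TCP position; "tcp_rot": TCP orientation; "wrist_force": force on the tool from outside, world axes, zero at the start; "torque": the same for the moment, N m; "grip_width": finger opening in mm; "grip_force": force on a finger pad.
Only numpy, scipy, OpenCV 4.12 (cv2) and the standard library are available. Lean on these libraries where they do the work, as an engineer would, in place of code of your own. Each camera call takes 0.05 s, during which the arm holds its last target. There are 200 camera calls.

## Working session

There is one attempt and no reset: what is moved stays moved. The work goes in short steps, Python scripts to look and compute and a shell command to move; the robot and the scene stay as the last step left them, time stands still between calls to the robot, and variables do not carry over. Pictures are saved under pics/ and viewed, at most 14 in all, crops included, and the job is handed in when it is done.

```bash
ls; mkdir -p pics; cat > h.py <<'E'
from plant import *
import numpy as np, cv2
def w(p,x): return np.array(p["R"]).T@(np.array(x)-np.array(p["t"]))
def pts(names,cams=("side","top"),fn=spot_point):
    for c in cams:
        p=capture(c)
        for n in names:
            r=fn(p,n)[:2]
            print(c,n,[(np.round(w(p,d["xyz"])).tolist(),round(d["conf"],2)) for d in r])
def st():
    s=observe();print(round(s["clock"],2),np.round(s["eef_pos"],1),np.round(s["tcp_rot"],3).tolist(),np.round(s["wrist_force"],1),s["grip_width"],s["grip_force"],np.round(s["q"],2))
E
python3 - <<'E'
from h import *
st()
for c in("side","top"):
    p=capture(c);cv2.imwrite(f"pics/a_{c}.png",p["frame"]);print(c,p["vertical_fov"],p["cx"],p["cy"],np.round(p["R"],3).tolist(),p["t"])
pts(["jar_mid","dabber_mid","stone_mid","burnisher_mid","lid_pull","tool_case","burnisher_seat","steel_tray","stone_holder"])
E
```

```text
pics
0.0 [158.8 630.1 403.6] [[-0.97, 0.244, -0.0], [0.244, 0.97, -0.002], [-0.0, -0.002, -1.0]] [ 0.1 -0.2 -0. ] 85.37787279071543 0.0 [-1.31  0.32 -0.07  1.45  0.02  1.37 -0.06]
side 56.8941674244372 256.8424279998803 189.32562130084023 [[0.953, -0.301, 0.019], [-0.19, -0.649, -0.737], [0.234, 0.699, -0.676]] [-522.88190552  157.65933882  791.32361356]
top 55.7000678245775 254.5457680873762 191.90218002417797 [[-0.02, -1.0, -0.021], [-0.991, 0.023, -0.131], [0.132, 0.018, -0.991]] [  7.19314618 538.26256456 861.70253722]
side jar_mid [([577.0, 161.0, 102.0], 0.63)]
side dabber_mid [([508.0, 70.0, 106.0], 0.6)]
side stone_mid [([627.0, -180.0, -3.0], 0.72), ([427.0, 112.0, 62.0], 0.4)]
side burnisher_mid [([526.0, -190.0, 14.0], 0.63)]
side lid_pull [([426.0, 112.0, 62.0], 0.87)]
side tool_case [([546.0, 111.0, -1.0], 0.67)]
side burnisher_seat [([544.0, 73.0, 19.0], 0.75)]
side steel_tray [([628.0, -182.0, 2.0], 0.73)]
side stone_holder [([413.0, -172.0, -1.0], 0.9)]
top jar_mid [([580.0, 160.0, 101.0], 0.7)]
top dabber_mid [([506.0, 70.0, 104.0], 0.96)]
top stone_mid []
top burnisher_mid [([523.0, -193.0, 16.0], 0.67)]
top lid_pull [([427.0, 112.0, 60.0], 0.89)]
top tool_case [([546.0, 113.0, 3.0], 0.87)]
top burnisher_seat [([547.0, 116.0, 4.0], 0.6)]
top steel_tray [([630.0, -185.0, 2.0], 0.74)]
top stone_holder [([411.0, -175.0, -1.0], 0.89)]
```

View pics/a_side.png

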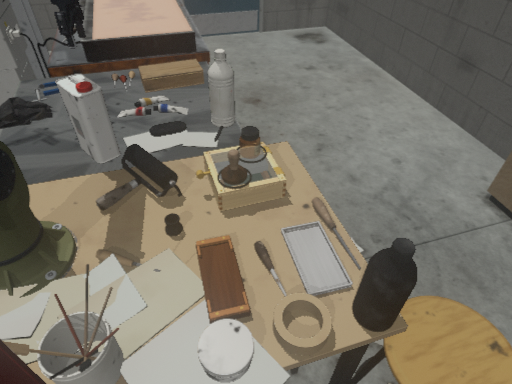

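View pics/a_top.png

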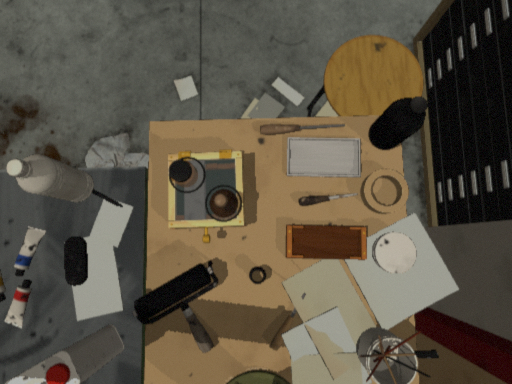

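The side view shows the case at (243,178), with the jar behind and the dabber in front. The tray is at (315,258), the holder at (221,276), and the candidate burnisher runs from (258,243) to (287,297). In the top view the case is at (206,190) and the burnisher handle is at about (313,200). There is also a second tool at (300,128), so I'll check which one is the burnisher and refine the poses.

```bash
python3 - <<'E'
from h import *
from collections import defaultdict
names=["jar_mid","dabber_mid","burnisher_mid","lid_pull","tool_case","steel_tray","stone_holder","stone_mid","burnisher_seat"]
D=defaultdict(list)
for i in range(3):
  for c in("side","top"):
    p=capture(c)
    for n in names:
        for d in spot_point(p,n)[:1]:
            D[n,c].append(w(p,d["xyz"]))
            if n=="burnisher_mid": print("burn",c,d)
for k,v in D.items(): print(k,len(v),np.round(np.mean(v,0),1),np.round(np.std(v,0),1))
def ray(p,u,v,z):
    f=192/np.tan(np.radians(p["vertical_fov"]/2))
    d=p["R"].T@np.array([(u-p["cx"])/f,(v-p["cy"])/f,1]); o=-p["R"].T@p["t"]; return np.round(o+d*(z-o[2])/d[2],1)
p["R"]=np.array(p["R"])
print("tools",[ray(p,u,v,8) for u,v in((300,201),(352,196),(261,129),(345,126))])
print("bottle base",ray(p,390,132,0))
a=cv2.resize(p["frame"][145:250,155:260],None,fx=5,fy=5,interpolation=2);b=cv2.resize(p["frame"][110:215,255:375],None,fx=4,fy=4,interpolation=2)
cv2.imwrite("pics/z1.png",a);cv2.imwrite("pics/z2.png",b)
E
```

```text
burn side {'xyz': [35.2, 173.4, 774.4], 'conf': 0.76}
burn top {'xyz': [185.3, 14.1, 913.3], 'conf': 0.51}
burn side {'xyz': [33.5, 175.4, 774.3], 'conf': 0.82}
burn top {'xyz': [183.9, 15.2, 912.2], 'conf': 0.71}
burn side {'xyz': [34.3, 174.4, 774.5], 'conf': 0.7}
burn top {'xyz': [184.7, 10.6, 909.9], 'conf': 0.73}
('jar_mid', 'side') 3 [577.  162.4 100.5] [1.2 0.5 1.3]
('dabber_mid', 'side') 3 [508.5  69.7 106. ] [0.4 0.3 0.3]
('burnisher_mid', 'side') 3 [ 524.1 -190.4    9.9] [0.8 0.4 0.6]
('lid_pull', 'side') 3 [426.2 111.9  60.9] [1.  1.1 1. ]
('tool_case', 'side') 3 [545.5 112.4  -1.4] [0.9 0.3 1.3]
('steel_tray', 'side') 3 [ 626.3 -183.6    0.7] [2.7 0.8 1.6]
('stone_holder', 'side') 3 [ 409.1 -173.2   -1.1] [1.4 1.1 1.6]
('burnisher_seat', 'side') 3 [543.7  70.6  20.8] [0.4 1.9 1.6]
('jar_mid', 'top') 3 [579.7 158.8 102.1] [0.9 2.  1.1]
('dabber_mid', 'top') 3 [508.   71.  104.3] [1.  1.  0.5]
('burnisher_mid', 'top') 3 [ 523.3 -188.3   15.4] [1.8 0.6 1.6]
('lid_pull', 'top') 3 [428.  110.   60.2] [1.  1.  1.2]
('tool_case', 'top') 3 [545.  113.1   3.4] [0.6 0.9 0.7]
('steel_tray', 'top') 3 [ 629.1 -184.6    2.1] [1.4 0.4 1.6]
('stone_holder', 'top') 3 [ 408.6 -175.3   -1.5] [1.1 0.9 0.8]
('stone_mid', 'top') 2 [602.9 -12.2  52.1] [ 26.6 171.9  49.7]
tools [array([ 516.1, -118.3,    8. ]), array([ 525.9, -249.9,    8. ]), array([706.8, -23.9,   8. ]), array([ 709. , -241.9,    8. ])]
bottle base [ 692.3 -359.5    0. ]
```

View pics/z1.png

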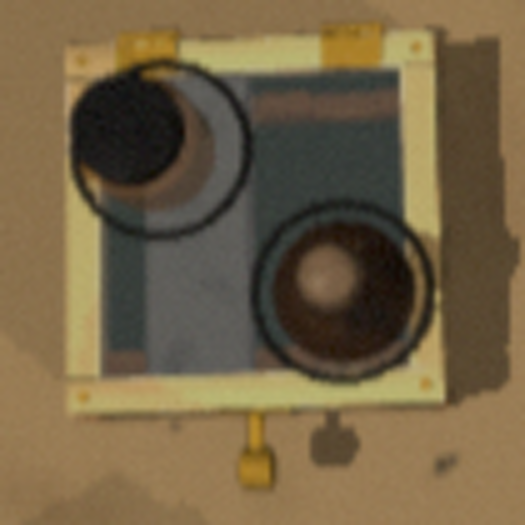

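View pics/z2.png

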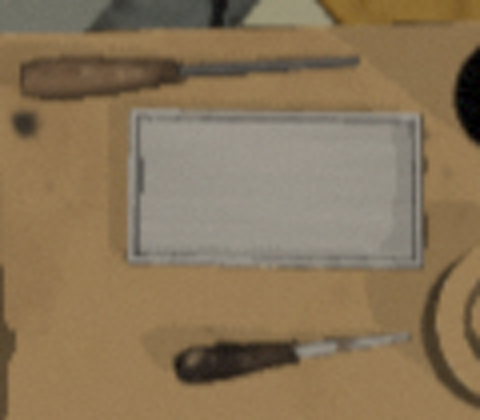

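Crop 1 shows the lid corners at crop px (66,42), (436,28), (444,402), (67,413), the ring centres at (160,150) and (343,290), and the pull at (256,467). Crop 2 shows the burnisher from handle end (175,366) to tip (410,335), and the dark-handled tool has the right length.

```bash
cat >> h.py <<'E'
def ray(p,u,v,z):
    f=192/np.tan(np.radians(p["vertical_fov"]/2))
    R=np.array(p["R"]);d=R.T@np.array([(u-p["cx"])/f,(v-p["cy"])/f,1]); o=-R.T@np.array(p["t"]); return np.round(o+d*(z-o[2])/d[2],1)
E
python3 - <<'E'
from h import *
p=capture("top")
c=lambda x,y,s,u,v,z: ray(p,(x+.5)/s-.5+u,(y+.5)/s-.5+v,z)
print("lid",[c(x,y,5,155,145,64) for x,y in((66,42),(436,28),(444,402),(67,413))])
print("rings jar,dab",[c(x,y,5,155,145,67) for x,y in((160,150),(343,290))])
print("pull",c(256,467,5,155,145,64))
print("burn ends",c(175,366,4,255,110,12),c(410,335,4,255,110,12),c(298,351,4,255,110,12))
print("tray",[c(x,y,4,255,110,14) for x,y in((129,108),(422,115),(421,267),(126,263))])
E
```

```text
lid [array([634.9, 204.6,  64. ]), array([637.4,  24.1,  64. ]), array([456.2,  23.1,  64. ]), array([454.8, 202.1,  64. ])]
rings jar,dab [array([579.8, 157.8,  67. ]), array([510.2,  70.1,  67. ])]
pull [427.5 112.3  64. ]
burn ends [ 515.5 -113.8   12. ] [ 531.8 -262.1   12. ] [ 523.2 -191.4   12. ]
tray [array([682.9, -90.1,  14. ]), array([ 673.3, -277.3,   14. ]), array([ 574.7, -270.9,   14. ]), array([581.7, -84.9,  14. ])]
```

```bash
python3 -m inch '[[[0,0,-40],[0,0,-7],100],[[0,0,-40],[0,0,-7],100],[[-30,-33,0],[0,0,0],100],[[-30,-33,0],[0,0,0],100],[[-30,-33,0],[0,0,0],100],[[-30,-33,0],[0,0,0],100],[[-30,-33,0],[0,0,0],100],[[-30,-33,0],[0,0,0],100],[[-30,-33,0],[0,0,0],100],[[-30,-33,0],[0,0,0],100],[[-30,-33,0],[0,0,0],100],[[-30,-33,0],[0,0,0],100]]' 40
python3 -m inch '[[[-30,-33,0],[0,0,0],100],[[-30,-33,0],[0,0,0],100],[[-30,-33,0],[0,0,0],100],[[-30,-33,0],[0,0,0],100],[[0,0,0],[0,0,0],100],[[0,0,0],[0,0,0],100]]'
python3 -c "from h import *;st()"
```

```text
clock: 5.35
eef_pos: [458.9, 297.9, 485.1]
tcp_rot: [[-1.0, 0.002, 0.001], [0.002, 1.0, 0.001], [-0.001, 0.001, -1.0]]
wrist_force: [0.7, 0.3, 0.2]
grip_width: 85.1
grip_force: 0.0
clock: 5.95
eef_pos: [578.2, 166.1, 484.5]
tcp_rot: [[-1.0, 0.005, -0.0], [0.005, 1.0, -0.0], [0.0, -0.0, -1.0]]
wrist_force: [-0.1, 0.7, 0.1]
grip_width: 85.5
grip_force: 0.0
5.95 [578.2 166.1 484.5] [[-1.0, 0.005, -0.0], [0.005, 1.0, -0.0], [0.0, -0.0, -1.0]] [-0.1  0.7  0.1] 85.5268140201423 0.0 [-0.62  0.19  0.36  1.46 -0.07  1.5   1.3 ]
```

```bash
python3 -m inch '[[[0,-5,40],[0,0,0],100],[[0,0,46],[0,0,0],100],[[0,0,46],[0,0,0],100],[[0,0,40],[0,0,0],100],[[0,0,30],[0,0,0],100],[[0,0,20],[0,0,0],100],[[0,0,10],[0,0,0],100],[[0,0,0],[0,0,0],100]]' 40
python3 -m inch '[[[0,0,0],[0,0,0],60],[[0,0,0],[0,0,0],50],[[0,0,0],[0,0,0],50],[[0,0,0],[0,0,0],50],[[0,0,0],[0,0,0],50],[[0,0,0],[0,0,0],50],[[0,0,0],[0,0,0],50],[[0,0,0],[0,0,0],50]]' 40
python3 -c "
from h import *;st()
p=capture('side');cv2.imwrite('pics/b.png',cv2.resize(p['frame'][60:300,150:400],None,fx=2.4,fy=2.4))"
```

```text
clock: 6.75
eef_pos: [576.6, 163.6, 251.6]
tcp_rot: [[-1.0, 0.0, -0.003], [0.0, 1.0, -0.0], [0.003, -0.0, -1.0]]
wrist_force: [-0.4, 0.1, -0.5]
grip_width: 85.6
grip_force: 0.0
clock: 7.55
eef_pos: [578.5, 162.4, 254.8]
tcp_rot: [[-1.0, 0.003, 0.003], [0.003, 1.0, 0.002], [-0.003, 0.002, -1.0]]
wrist_force: [-0.2, 0.1, 4.9]
grip_width: 55.9
grip_force: 42.8
7.55 [578.5 162.4 254.8] [[-1.0, 0.003, 0.003], [0.003, 1.0, 0.002], [-0.003, 0.002, -1.0]] [-0.2  0.1  4.9] 55.949531627388744 42.84693222027272 [-0.6   0.34  0.34  1.76 -0.13  1.06  1.35]
```

View pics/b.png

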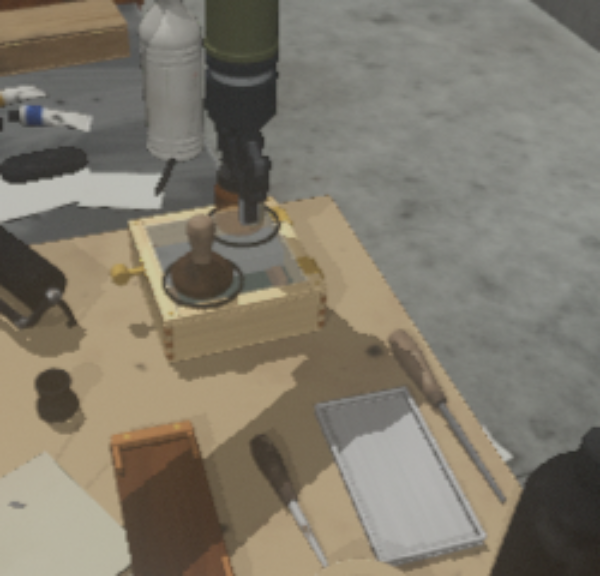

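```bash
python3 -m inch '[[[0,0,-10],[0,0,0],50],[[0,0,-20],[0,0,0],50],[[0,0,-30],[0,0,0],50],[[-2,-20,-30],[0,0,0],50],[[-4,-36,0],[0,0,0],50],[[-5,-45,0],[0,0,0],50],[[-5,-45,0],[0,0,0],50],[[-5,-45,0],[0,0,0],50],[[-5,-45,0],[0,0,0],50],[[-5,-45,0],[0,0,0],50],[[-5,-40,0],[0,0,0],50],[[-4,-30,0],[0,0,0],50]]'
python3 -m inch '[[[-4,-20,0],[0,0,0],50],[[-2,-10,0],[0,0,0],50],[[0,0,20],[0,0,0],50],[[0,0,30],[0,0,0],50],[[0,0,0],[0,0,0],50],[[0,0,0],[0,0,0],50]]'
python3 -c "from h import *;st();st();st()"
```

```text
clock: 8.8
eef_pos: [616.1, -192.2, 343.0]
tcp_rot: [[-1.0, 0.005, -0.0], [0.005, 1.0, -0.001], [0.0, -0.001, -1.0]]
wrist_force: [-0.1, 0.4, -1.9]
grip_width: 56.0
grip_force: 43.1
clock: 9.4
eef_pos: [622.8, -217.7, 292.6]
tcp_rot: [[-1.0, 0.001, -0.001], [0.001, 1.0, 0.001], [0.001, 0.001, -1.0]]
wrist_force: [0.3, -0.3, -1.9]
grip_width: 56.2
grip_force: 43.7
9.4 [ 622.8 -217.7  292.6] [[-1.0, 0.001, -0.001], [0.001, 1.0, 0.001], [0.001, 0.001, -1.0]] [ 0.3 -0.3 -1.9] 56.15091556980463 43.71985986828804 [-0.1   0.45  0.52  1.58 -0.24  1.18  2.04]
9.4 [ 622.8 -217.7  292.6] [[-1.0, 0.001, -0.001], [0.001, 1.0, 0.001], [0.001, 0.001, -1.0]] [ 0.3 -0.3 -1.9] 56.15091556980463 43.71985986828804 [-0.1   0.45  0.52  1.58 -0.24  1.18  2.04]
9.4 [ 622.8 -217.7  292.6] [[-1.0, 0.001, -0.001], [0.001, 1.0, 0.001], [0.001, 0.001, -1.0]] [ 0.3 -0.3 -1.9] 56.15091556980463 43.71985986828804 [-0.1   0.45  0.52  1.58 -0.24  1.18  2.04]
```

```bash
python3 -m inch '[[[0,-5,30],[0,0,0],50],[[0,0,35],[0,0,0],50],[[0,0,20],[0,0,0],50],[[0,0,9],[0,0,0],50],[[0,0,4],[0,0,0],50],[[0,0,1],[0,0,0],50],[[0,0,0],[0,0,0],50]]'
python3 -m inch '[[[0,0,1],[0,0,0],50],[[0,0,0],[0,0,0],50]]'
```

```text
clock: 10.1
eef_pos: [623.5, -224.0, 195.4]
tcp_rot: [[-1.0, 0.002, 0.003], [0.002, 1.0, -0.001], [-0.003, -0.001, -1.0]]
wrist_force: [0.3, -0.6, -1.4]
grip_width: 56.2
grip_force: 43.7
clock: 10.3
eef_pos: [623.0, -223.9, 193.6]
tcp_rot: [[-1.0, 0.002, 0.001], [0.002, 1.0, -0.0], [-0.001, -0.0, -1.0]]
wrist_force: [-0.0, -0.3, -1.8]
grip_width: 56.1
grip_force: 43.7
```

```bash
python3 -m inch '[[[0,0,1],[0,0,0],50],[[0,0,1],[0,0,0],50],[[0,0,0],[0,0,0],50]]'
python3 -m inch '[[[0,0,1],[0,0,0],50],[[0,0,0],[0,0,0],50]]'
```

```text
clock: 10.6
eef_pos: [623.2, -224.1, 193.4]
tcp_rot: [[-1.0, 0.002, 0.002], [0.002, 1.0, 0.001], [-0.002, 0.001, -1.0]]
wrist_force: [-5.5, 1.8, 10.1]
grip_width: 56.0
grip_force: 44.7
clock: 10.8
eef_pos: [623.2, -224.2, 193.3]
tcp_rot: [[-1.0, 0.003, 0.002], [0.003, 1.0, 0.001], [-0.002, 0.001, -1.0]]
wrist_force: [-5.9, 2.0, 15.1]
grip_width: 55.9
grip_force: 45.1
```

```bash
python3 -m inch '[[[0,0,-2],[0,0,0],50],[[0,0,0],[0,0,0],90],[[0,0,0],[0,0,0],90],[[0,0,0],[0,0,0],90],[[0,0,0],[0,0,0],90],[[0,0,-20],[0,0,0],90],[[0,0,-40],[0,0,0],90],[[0,0,-45],[0,0,0],90],[[0,0,-45],[0,0,0],90],[[5,10,-20],[0,0,0],90],[[14,36,0],[0,0,0],90],[[16,41,0],[0,0,0],90]]'
python3 -m inch '[[[16,41,0],[0,0,0],90],[[16,41,0],[0,0,0],90],[[16,41,0],[0,0,0],90],[[16,41,0],[0,0,0],80],[[16,41,0],[0,0,0],80],[[0,0,0],[0,0,0],80],[[0,0,0],[0,0,0],80]]'
python3 - <<'E'
from h import *
pts(["jar_mid","dabber_mid"])
st()
E
```

```text
clock: 12.0
eef_pos: [587.6, -137.7, 362.7]
tcp_rot: [[-1.0, 0.006, 0.002], [0.006, 1.0, -0.001], [-0.002, -0.001, -1.0]]
wrist_force: [0.9, 1.0, -0.4]
grip_width: 77.0
grip_force: 0.0
clock: 12.7
eef_pos: [508.2, 69.4, 361.8]
tcp_rot: [[-1.0, -0.0, 0.0], [-0.0, 1.0, -0.0], [-0.0, -0.0, -1.0]]
wrist_force: [0.7, -0.3, 0.3]
grip_width: 67.7
grip_force: 0.0
side jar_mid [([621.0, -225.0, 37.0], 0.74)]
side dabber_mid [([506.0, 69.0, 107.0], 0.72), ([426.0, 113.0, 61.0], 0.17)]
top jar_mid [([622.0, -225.0, 40.0], 0.56)]
top dabber_mid [([511.0, 71.0, 102.0], 0.67)]
13.0 [508.8  67.1 361.7] [[-1.0, 0.005, 0.0], [0.005, 1.0, -0.0], [-0.0, -0.0, -1.0]] [ 0.1  0.1 -1. ] 68.42517488318187 0.0 [-0.54  0.05  0.37  1.86 -0.02  1.24  1.4 ]
```

```bash
python3 -m inch '[[[0,2,30],[0,0,0],80],[[0,0,30],[0,0,0],80],[[0,0,15],[0,0,0],80],[[0,0,5],[0,0,0],80],[[0,0,0],[0,0,0],20],[[0,0,0],[0,0,0],20],[[0,0,0],[0,0,0],20],[[0,0,0],[0,0,0],20],[[0,0,0],[0,0,0],20],[[0,0,0],[0,0,0],20],[[0,0,0],[0,0,0],20],[[0,0,0],[0,0,0],20]]' 40
python3 -m inch '[[[0,0,-10],[0,0,0],20],[[0,0,-30],[0,0,0],20],[[0,0,-40],[0,0,0],20],[[0,0,0],[0,0,0],20],[[0,0,0],[0,0,0],20]]'
```

```text
clock: 14.2
eef_pos: [509.0, 70.3, 283.0]
tcp_rot: [[-1.0, 0.003, 0.002], [0.003, 1.0, 0.001], [-0.002, 0.001, -1.0]]
wrist_force: [-0.5, -1.1, 6.4]
grip_width: 27.6
grip_force: 39.5
clock: 14.7
eef_pos: [508.5, 70.6, 362.5]
tcp_rot: [[-1.0, 0.002, 0.001], [0.002, 1.0, 0.001], [-0.001, 0.001, -1.0]]
wrist_force: [0.5, -0.6, -1.7]
grip_width: 28.1
grip_force: 39.7
```

```bash
python3 -m inch '[[[-10,-17,0],[0,0,0],20],[[-20,-35,0],[0,0,0],20],[[-20,-35,0],[0,0,0],20],[[-20,-35,0],[0,0,0],20],[[-20,-35,0],[0,0,0],20],[[-20,-35,0],[0,0,0],20],[[-11,-20,20],[0,0,0],20],[[0,0,40],[0,0,0],20],[[0,0,40],[0,0,0],20],[[0,0,20],[0,0,0],20],[[0,0,10],[0,0,0],20],[[0,0,5],[0,0,0],20]]'
python3 -m inch '[[[0,0,2],[0,0,0],20],[[0,0,1],[0,0,0],20],[[0,0,1],[0,0,0],20],[[0,0,1],[0,0,0],20],[[0,0,0],[0,0,0],20]]'
```

```text
clock: 15.9
eef_pos: [628.2, -141.6, 224.7]
tcp_rot: [[-1.0, 0.002, -0.003], [0.002, 1.0, 0.0], [0.003, 0.0, -1.0]]
wrist_force: [-0.4, -0.3, -1.3]
grip_width: 28.2
grip_force: 39.8
clock: 16.4
eef_pos: [629.1, -141.8, 222.2]
tcp_rot: [[-1.0, 0.002, 0.001], [0.002, 1.0, 0.0], [-0.001, 0.0, -1.0]]
wrist_force: [-0.6, 0.5, -1.6]
grip_width: 28.6
grip_force: 39.8
```

```bash
python3 -m inch '[[[0,0,1],[0,0,0],20],[[0,0,1],[0,0,0],20],[[0,0,0],[0,0,0],20]]'
python3 -m inch '[[[0,0,0.5],[0,0,0],20],[[0,0,0],[0,0,0],20]]'
```

```text
clock: 16.7
eef_pos: [629.6, -142.2, 221.7]
tcp_rot: [[-1.0, 0.003, 0.002], [0.003, 1.0, 0.0], [-0.002, 0.0, -1.0]]
wrist_force: [-1.9, 0.3, 6.3]
grip_width: 28.4
grip_force: 40.4
clock: 16.9
eef_pos: [629.6, -142.3, 221.6]
tcp_rot: [[-1.0, 0.003, 0.003], [0.003, 1.0, 0.0], [-0.003, 0.0, -1.0]]
wrist_force: [-2.5, 1.2, 9.3]
grip_width: 27.9
grip_force: 40.5
```

```bash
python3 -m inch '[[[0,0,-1],[0,0,0],20],[[0,0,0],[0,0,0],60],[[0,0,0],[0,0,0],60],[[0,0,0],[0,0,0],60],[[0,0,0],[0,0,0],60],[[0,0,-20],[0,0,0],60],[[0,0,-40],[0,0,0],60],[[0,0,-40],[0,0,0],60],[[10,12,-30],[0,0,0],60],[[25,32,0],[0,0,0],60],[[29,36,0],[0,0,0],60],[[29,36,0],[0,0,0],60]]'
python3 -m inch '[[[29,36,0],[0,0,0],60],[[29,36,0],[0,0,0],60],[[29,36,0],[0,0,0],60],[[22,29,0],[0,0,0],50],[[0,0,0],[0,0,0],50],[[0,0,0],[0,0,0],50]]'
python3 - <<'E'
from h import *
pts(["jar_mid","dabber_mid","lid_pull"])
st()
E
```

```text
clock: 18.1
eef_pos: [535.1, -24.7, 350.3]
tcp_rot: [[-1.0, 0.003, 0.001], [0.003, 1.0, 0.0], [-0.001, 0.0, -1.0]]
wrist_force: [0.7, 1.1, 0.1]
grip_width: 51.4
grip_force: 0.0
clock: 18.7
eef_pos: [427.3, 111.9, 350.4]
tcp_rot: [[-1.0, 0.001, 0.001], [0.001, 1.0, 0.0], [-0.001, 0.0, -1.0]]
wrist_force: [0.7, -0.4, -0.3]
grip_width: 42.2
grip_force: 0.0
side jar_mid [([622.0, -223.0, 39.0], 0.61)]
side dabber_mid [([627.0, -145.0, 44.0], 0.87)]
side lid_pull []
top jar_mid [([622.0, -226.0, 44.0], 0.72)]
top dabber_mid [([629.0, -143.0, 43.0], 0.97)]
top lid_pull [([425.0, 113.0, 62.0], 0.89)]
19.1 [427.9 111.1 350.1] [[-1.0, 0.004, -0.0], [0.004, 1.0, -0.0], [0.0, -0.0, -1.0]] [-1.1 -1.3 -0.3] 42.86285154463441 0.0 [-0.64 -0.1   0.3   2.02  0.03  1.22  1.22]
```

```bash
python3 -m inch '[[[0,0,30],[0,0,0],50],[[0,0,40],[0,0,0],50],[[0,0,40],[0,0,0],50],[[0,0,15],[0,0,0],50],[[0,0,9],[0,0,0],50],[[0,0,0],[0,0,0],50]]'
python3 -m inch '[[[0,0,0],[0,0,0],10],[[0,0,0],[0,0,0],10],[[0,0,0],[0,0,0],10],[[0,0,0],[0,0,0],10],[[0,0,0],[0,0,0],10],[[0,0,0],[0,0,0],10]]' 50
python3 -c "from h import *;st()"
```

```text
clock: 19.7
eef_pos: [427.4, 111.4, 215.4]
tcp_rot: [[-1.0, 0.003, -0.002], [0.003, 1.0, -0.001], [0.002, -0.001, -1.0]]
wrist_force: [0.8, 0.2, 0.2]
grip_width: 42.8
grip_force: 0.0
clock: 20.3
eef_pos: [428.3, 113.1, 217.7]
tcp_rot: [[-1.0, 0.001, 0.003], [0.001, 1.0, 0.003], [-0.003, 0.003, -1.0]]
wrist_force: [-0.5, 5.6, 4.1]
grip_width: 15.3
grip_force: 50.3
20.3 [428.3 113.1 217.7] [[-1.0, 0.001, 0.003], [0.001, 1.0, 0.003], [-0.003, 0.003, -1.0]] [-0.5  5.6  4.1] 15.28666783697868 50.32926142215729 [-0.63  0.07  0.32  2.16 -0.03  0.91  1.28]
```

```bash
python3 - <<'E'
import numpy as np
t=np.arange(0,1.81,.1);P=np.c_[-208*np.cos(t)+4*np.sin(t),208*np.sin(t)+4*np.cos(t)]
for a,d in zip(t[1:],np.diff(P,axis=0)): print(round(a,1),np.round([-d[0],-d[1]],1).tolist())
E
```

```text
0.1 [-1.4, -20.7]
0.2 [-3.5, -20.5]
0.3 [-5.5, -20.0]
0.4 [-7.5, -19.4]
0.5 [-9.4, -18.5]
0.6 [-11.2, -17.5]
0.7 [-12.9, -16.3]
0.8 [-14.5, -14.9]
0.9 [-15.9, -13.4]
1.0 [-17.1, -11.8]
1.1 [-18.2, -10.0]
1.2 [-19.1, -8.1]
1.3 [-19.9, -6.2]
1.4 [-20.4, -4.2]
1.5 [-20.7, -2.1]
1.6 [-20.8, -0.0]
1.7 [-20.7, 2.0]
1.8 [-20.4, 4.1]
```

```bash
python3 -m inch '[[[0,1,0],[0,0,0],10],[[-0.5,0,-10],[0,0,0],10],[[-1,0,-10.5],[0,0,0],10],[[-1.5,0,-10],[0,0,0],10],[[-2,0.5,-10.5],[0,0,0],10],[[-2.5,0,-10],[0,0,0],10],[[-3,0,-10],[0,0,0],10],[[-3.5,0,-9.7],[0,0,0],10],[[-4,0.5,-9.7],[0,0,0],10],[[0,0,0],[0,0,0],10]]' 60
python3 -c "from h import *;st()"
```

```text
clock: 21.3
eef_pos: [446.1, 113.7, 297.4]
tcp_rot: [[-1.0, 0.002, 0.002], [0.002, 1.0, 0.001], [-0.002, 0.001, -1.0]]
wrist_force: [2.6, 3.4, -3.1]
grip_width: 14.6
grip_force: 59.3
21.3 [446.1 113.7 297.4] [[-1.0, 0.002, 0.002], [0.002, 1.0, 0.001], [-0.002, 0.001, -1.0]] [ 2.6  3.4 -3.1] 14.589990504158472 59.296948313713074 [-0.63 -0.01  0.32  2.05  0.    1.1   1.26]
```

Following well with low forces; I'll continue the arc.

```bash
python3 -m inch '[[[-9.4,0,-18.5],[0,0,0],10],[[-11.2,0.5,-17.5],[0,0,0],10],[[-12.9,0,-16.3],[0,0,0],10],[[-14.5,0.5,-14.9],[0,0,0],10],[[-15.9,0,-13.4],[0,0,0],10],[[-17.1,0.5,-11.8],[0,0,0],10],[[0,0,0],[0,0,0],10]]'
python3 -m inch '[[[-18.2,0,-10],[0,0,0],10],[[-19.1,0,-8.1],[0,0,0],10],[[-19.9,0,-6.2],[0,0,0],10],[[-20.4,0,-4.2],[0,0,0],10],[[-20.7,0,-2.1],[0,0,0],10],[[-20.8,0,0],[0,0,0],10],[[-20.7,0,2],[0,0,0],10],[[0,0,0],[0,0,0],10]]'
python3 -c "
from h import *;st()
p=capture('side');cv2.imwrite('pics/c.png',cv2.resize(p['frame'][60:300,150:400],None,fx=2.4,fy=2.4))"
```

```text
clock: 22.0
eef_pos: [527.1, 115.1, 389.1]
tcp_rot: [[-1.0, 0.003, -0.001], [0.003, 1.0, -0.0], [0.001, -0.0, -1.0]]
wrist_force: [-1.0, 2.6, -0.4]
grip_width: 14.4
grip_force: 61.2
clock: 22.8
eef_pos: [667.2, 116.7, 417.0]
tcp_rot: [[-1.0, 0.001, 0.0], [0.001, 1.0, 0.003], [-0.0, 0.003, -1.0]]
wrist_force: [0.5, 6.0, 1.0]
grip_width: 14.8
grip_force: 59.4
22.8 [667.2 116.7 417. ] [[-1.0, 0.001, 0.0], [0.001, 1.0, 0.003], [-0.0, 0.003, -1.0]] [0.5 6.  1. ] 14.768253521002274 59.4122314453125 [-0.5   0.39  0.39  1.37 -0.15  1.41  1.46]
```

View pics/c.png

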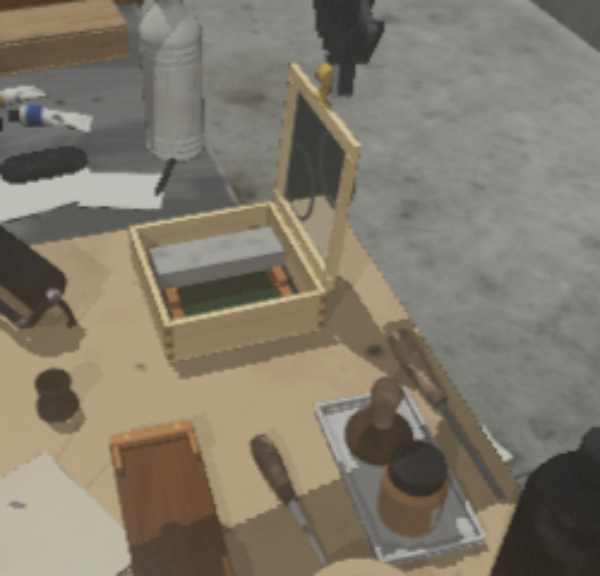

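```bash
python3 -m inch '[[[-10,0,1.5],[0,0,0],10],[[0,0,0],[0,0,0],10],[[0,0,0],[0,0,0],50],[[0,0,0],[0,0,0],50],[[0,0,0],[0,0,0],50],[[0,0,0],[0,0,0],50],[[0,0,-15],[0,0,0],50],[[0,0,-40],[0,0,0],50]]'
python3 -m inch '[[[40,0,0],[0,0,0],70],[[45,10,0],[0,0,0],70],[[45,16,0],[0,0,0],70],[[0,0,0],[0,0,0],70],[[0,0,0],[0,0,0],70]]'
python3 - <<'E'
from h import *
pts(["stone_mid","lid_pull","stone_holder","burnisher_seat","burnisher_mid","tool_case"])
pts(["stone_mid","lid_pull","burnisher_seat","stone_holder"])
st()
p=capture("top");cv2.imwrite("pics/d.png",cv2.resize(p['frame'][140:270,155:375],None,fx=3.5,fy=3.5,interpolation=2))
E
```

```text
clock: 23.65
eef_pos: [675.7, 114.6, 468.3]
tcp_rot: [[-1.0, 0.003, -0.007], [0.003, 1.0, -0.002], [0.007, -0.002, -1.0]]
wrist_force: [0.7, -0.2, 0.7]
grip_width: 42.9
grip_force: 0.0
clock: 24.15
eef_pos: [545.8, 141.1, 472.9]
tcp_rot: [[-1.0, 0.001, 0.002], [0.001, 1.0, 0.001], [-0.002, 0.001, -1.0]]
wrist_force: [1.0, -0.4, 0.0]
grip_width: 59.9
grip_force: 0.0
side stone_mid [([547.0, 145.0, 32.0], 0.83)]
side lid_pull [([666.0, 116.0, 261.0], 0.9)]
side stone_holder [([410.0, -175.0, -2.0], 0.61)]
side burnisher_seat [([546.0, 70.0, 18.0], 0.9)]
side burnisher_mid [([525.0, -195.0, 9.0], 0.86), ([627.0, -143.0, 46.0], 0.45)]
side tool_case [([545.0, 111.0, -3.0], 0.73)]
top stone_mid [([547.0, 146.0, 35.0], 0.96)]
top lid_pull [([663.0, 116.0, 264.0], 0.63)]
top stone_holder [([410.0, -173.0, -0.0], 0.74)]
top burnisher_seat [([542.0, 74.0, 15.0], 0.65)]
top burnisher_mid [([524.0, -187.0, 18.0], 0.63)]
top tool_case [([546.0, 114.0, 3.0], 0.91)]
side stone_mid [([544.0, 146.0, 34.0], 0.8)]
side lid_pull []
side burnisher_seat [([546.0, 69.0, 19.0], 0.84)]
side stone_holder [([410.0, -174.0, 0.0], 0.73)]
top stone_mid [([547.0, 143.0, 35.0], 0.66)]
top lid_pull [([664.0, 115.0, 262.0], 0.81)]
top burnisher_seat [([542.0, 70.0, 19.0], 0.9)]
top stone_holder [([410.0, -175.0, -3.0], 0.84)]
25.35 [546.4 140.9 471.2] [[-1.0, 0.002, 0.0], [0.002, 1.0, 0.0], [-0.0, 0.0, -1.0]] [-0.1  0.   0.1] 59.750402696542565 0.0 [-0.63  0.11  0.37  1.58 -0.04  1.46  1.3 ]
```

View pics/d.png

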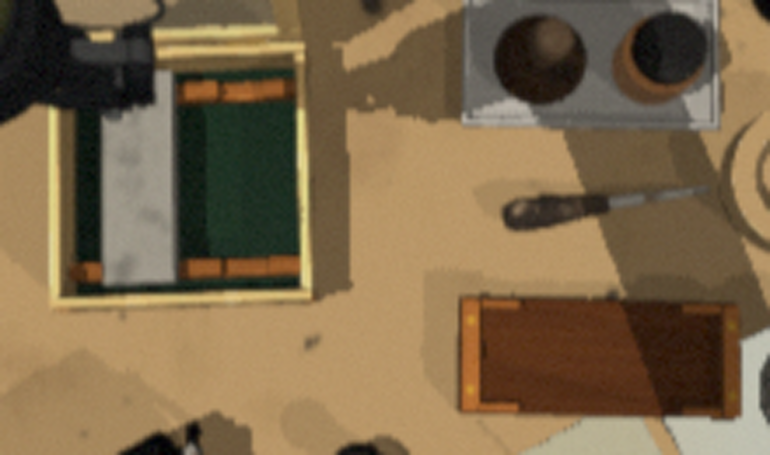

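The crop shows the stone spanning cols 103–177 and rows 70–283, the rests at rows 90 and 267, and the holder corners at (460,297), (740,305), (738,417), (460,410). The jar and the dabber are upright in the tray.

```bash
python3 - <<'E'
from h import *
p=capture("top")
c=lambda x,y,z: ray(p,(x+.5)/3.5-.5+155,(y+.5)/3.5-.5+140,z).tolist()
print("stone L/R/bottom",[c(x,y,45) for x,y in((103,200),(177,200),(101,283),(178,283),(176,72))])
print("case in corners",[c(x,y,56) for x,y in((48,305),(312,297),(303,45))])
print("holder",[c(x,y,27) for x,y in((460,297),(740,305),(738,417),(460,410))])
print("burn",[c(x,y,12) for x,y in((502,214),(708,187),(605,203))])
E
```

```text
stone L/R/bottom [[528.9, 168.3, 45.0], [527.7, 116.4, 45.0], [470.9, 169.4, 45.0], [469.8, 115.8, 45.0], [619.1, 116.9, 45.0]]
case in corners [[456.1, 203.3, 56.0], [457.7, 22.5, 56.0], [633.7, 26.0, 56.0]]
holder [[456.8, -80.1, 27.0], [447.2, -275.2, 27.0], [370.2, -269.2, 27.0], [378.6, -77.6, 27.0]]
burn [[516.3, -113.1, 12.0], [532.6, -261.6, 12.0], [522.7, -187.3, 12.0]]
```

```bash
python3 -m inch '[[[0,2.5,35],[0,0,0],71],[[0.5,0,45],[0,0,0],71],[[0,0,45],[0,0,0],71],[[0,0,45],[0,0,0],71],[[0,0,40],[0,0,0],71],[[0,0,30],[0,0,0],71],[[0,0,15],[0,0,0],71],[[0,0,10],[0,0,0],71],[[0,0,10],[0,0,0],71],[[0,0,0],[0,0,0],71]]'
python3 -m inch '[[[0,0,0],[0,0,0],40],[[0,0,0],[0,0,0],40],[[0,0,0],[0,0,0],40],[[0,0,0],[0,0,0],40],[[0,0,0],[0,0,0],40],[[0,0,0],[0,0,0],40]]' 60
python3 -m inch '[[[0,0,-10],[0,0,0],40],[[0,0,-20],[0,0,0],40],[[0,0,-35],[0,0,0],40],[[0,0,-45],[0,0,0],40],[[0,0,-30],[0,0,0],40],[[0,0,0],[0,0,0],40]]'
python3 -c "from h import *;st()"
```

```text
clock: 26.45
eef_pos: [546.0, 143.5, 196.0]
tcp_rot: [[-1.0, 0.002, -0.0], [0.002, 1.0, 0.0], [0.0, 0.0, -1.0]]
wrist_force: [0.3, 0.3, -0.3]
grip_width: 60.6
grip_force: 0.0
clock: 27.05
eef_pos: [546.6, 143.6, 197.5]
tcp_rot: [[-1.0, 0.002, 0.002], [0.002, 1.0, 0.001], [-0.002, 0.001, -1.0]]
wrist_force: [-0.7, -0.1, 6.3]
grip_width: 48.8
grip_force: 64.1
clock: 27.65
eef_pos: [547.3, 143.3, 341.1]
tcp_rot: [[-1.0, 0.003, 0.008], [0.003, 1.0, 0.003], [-0.008, 0.003, -1.0]]
wrist_force: [0.3, -0.4, -2.3]
grip_width: 49.0
grip_force: 63.3
27.65 [547.3 143.3 341.1] [[-1.0, 0.003, 0.008], [0.003, 1.0, 0.003], [-0.008, 0.003, -1.0]] [ 0.3 -0.4 -2.3] 48.969903204425236 63.303894996643066 [-0.63  0.18  0.36  1.77 -0.07  1.2   1.32]
```

```bash
python3 -m inch '[[[9,-21,0],[0,0,0],40],[[17,-40,0],[0,0,0],40],[[17,-40,0],[0,0,0],40],[[17,-40,0],[0,0,0],40],[[17,-40,0],[0,0,0],40],[[17,-40,0],[0,0,0],40],[[17,-40,0],[0,0,0],40],[[17,-40,0],[0,0,0],40],[[7,-17,0],[0,0,0],40],[[0,0,0],[0,0,0],40]]'
python3 -m inch '[[[0,0,0],[0,0,8.5],40],[[0,0,0],[0,0,8.5],40],[[0,0,0],[0,0,8.5],40],[[0,0,0],[0,0,8.5],40],[[0,0,0],[0,0,8.5],40],[[0,0,0],[0,0,8.5],40],[[0,0,0],[0,0,8.5],40],[[0,0,0],[0,0,8.5],40],[[0,0,0],[0,0,8.5],40],[[0,0,0],[0,0,8.5],40],[[0,0,0],[0,0,8.5],40],[[0,0,0],[0,0,0],40]]'
python3 - <<'E'
from h import *
pts(["stone_mid","stone_holder"])
st()
E
```

```text
clock: 28.65
eef_pos: [407.8, -177.2, 334.7]
tcp_rot: [[-1.0, 0.009, -0.003], [0.009, 1.0, 0.0], [0.003, 0.0, -1.0]]
wrist_force: [0.1, 0.5, -4.2]
grip_width: 48.6
grip_force: 63.2
clock: 29.85
eef_pos: [410.0, -173.1, 334.9]
tcp_rot: [[0.062, 0.998, -0.002], [0.998, -0.062, 0.001], [0.0, -0.002, -1.0]]
wrist_force: [0.9, 0.4, -3.2]
grip_width: 48.4
grip_force: 63.2
side stone_mid [([410.0, -172.0, 169.0], 0.67)]
side stone_holder [([409.0, -174.0, 2.0], 0.6), ([407.0, -172.0, 170.0], 0.19)]
top stone_mid [([410.0, -171.0, 174.0], 0.79)]
top stone_holder [([411.0, -175.0, 1.0], 0.58)]
30.15 [ 410.1 -174.1  335.9] [[0.062, 0.998, -0.0], [0.998, -0.062, 0.0], [0.0, -0.0, -1.0]] [ 0.8  0.1 -3.2] 49.02988894306272 63.21164846420288 [-0.23 -0.1   0.55  2.04  0.06  1.19  0.23]
```

```bash
python3 -m inch '[[[-1,1,30],[0,0,-1],40],[[0,0,40],[0,0,0],40],[[0,0,35],[0,0,0],40],[[0,0,18],[0,0,0],40],[[0,0,8],[0,0,0],40],[[0,0,3],[0,0,0],40],[[0,0,2],[0,0,0],40],[[0,0,1],[0,0,0],40],[[0,0,0],[0,0,0],40]]'
python3 -m inch '[[[0,0,1],[0,0,0],40],[[0,0,1],[0,0,0],40],[[0,0,0],[0,0,0],40]]'
```

```text
clock: 31.05
eef_pos: [411.6, -175.5, 199.9]
tcp_rot: [[0.046, 0.999, 0.002], [0.999, -0.046, -0.0], [0.0, 0.002, -1.0]]
wrist_force: [-0.4, -0.7, -2.9]
grip_width: 48.4
grip_force: 63.2
clock: 31.35
eef_pos: [411.1, -175.3, 197.1]
tcp_rot: [[0.046, 0.999, 0.0], [0.999, -0.046, 0.0], [0.0, 0.0, -1.0]]
wrist_force: [-0.6, 0.5, -3.4]
grip_width: 48.7
grip_force: 63.2
```

```bash
python3 -m inch '[[[0,0,1],[0,0,0],40],[[0,0,1],[0,0,0],40],[[0,0,0],[0,0,0],40]]'
python3 -m inch '[[[0,0,1],[0,0,0],40],[[0,0,0],[0,0,0],40]]'
```

```text
clock: 31.65
eef_pos: [411.2, -175.4, 195.5]
tcp_rot: [[0.046, 0.999, -0.0], [0.999, -0.046, 0.0], [0.0, -0.0, -1.0]]
wrist_force: [-3.4, 1.6, 3.1]
grip_width: 49.0
grip_force: 64.1
clock: 31.85
eef_pos: [411.3, -175.6, 195.5]
tcp_rot: [[0.046, 0.999, -0.0], [0.999, -0.046, 0.001], [0.001, -0.0, -1.0]]
wrist_force: [-5.9, 2.3, 15.1]
grip_width: 48.5
grip_force: 65.4
```

```bash
python3 -m inch '[[[0,0,-1],[0,0,0],75],[[0,0,0],[0,0,0],75],[[0,0,0],[0,0,0],75],[[0,0,0],[0,0,0],75],[[0,0,-20],[0,0,0],75],[[0,0,-40],[0,0,0],75],[[0,0,-45],[0,0,0],75],[[7,36,0],[0,0,0],60],[[7,36,0],[0,0,0],60],[[7,36,0],[0,0,0],60],[[0,0,0],[0,0,-8],60],[[0,0,0],[0,0,-0.8],60]]'
python3 - <<'E'
from h import *
pts(["stone_mid","stone_holder","burnisher_mid"])
pts(["burnisher_mid"])
st()
p=capture("side");cv2.imwrite("pics/e.png",cv2.resize(p['frame'][180:340,180:380],None,fx=3,fy=3,interpolation=2))
E
```

```text
clock: 33.05
eef_pos: [520.6, -158.9, 299.4]
tcp_rot: [[-0.11, 0.994, -0.001], [0.994, 0.11, -0.001], [-0.001, -0.002, -1.0]]
wrist_force: [-0.7, -0.0, 0.5]
grip_width: 51.5
grip_force: 0.0
side stone_mid [([409.0, -174.0, 32.0], 0.55)]
side stone_holder [([412.0, -172.0, -1.0], 0.57)]
side burnisher_mid [([524.0, -190.0, 10.0], 0.63)]
top stone_mid [([414.0, -173.0, 31.0], 0.72)]
top stone_holder [([410.0, -177.0, -0.0], 0.56)]
top burnisher_mid [([525.0, -191.0, 15.0], 0.58)]
side burnisher_mid [([524.0, -191.0, 13.0], 0.7)]
top burnisher_mid [([526.0, -190.0, 12.0], 0.65), ([408.0, -176.0, -0.0], 0.55)]
33.65 [ 519.9 -159.4  300.2] [[-0.107, 0.994, 0.0], [0.994, 0.107, 0.0], [0.0, 0.0, -1.0]] [ 0.4 -0.2 -0.4] 50.89767419948873 0.0 [-0.24  0.19  0.55  1.86 -0.11  1.12  0.45]
```

View pics/e.png

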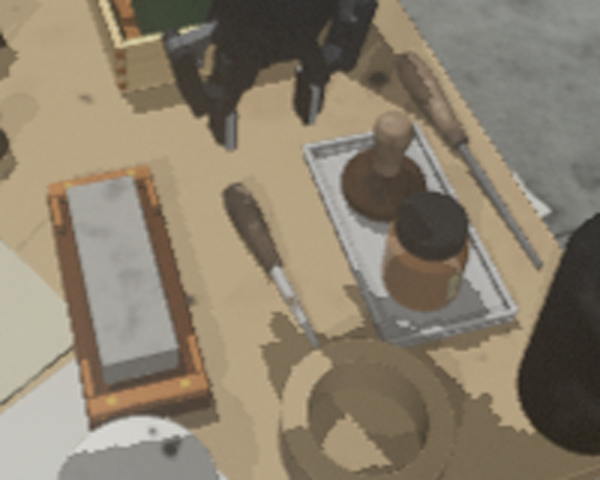

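```bash
python3 -m inch '[[[0,1,35],[0,0,0],60],[[0,0,40],[0,0,0],60],[[0,0,25],[0,0,0],60],[[0,0,12],[0,0,0],60],[[0,0,8],[0,0,0],60],[[0,0,3],[0,0,0],60],[[0,0,0],[0,0,0],60]]'
python3 -m inch '[[[0,0,0],[0,0,0],10],[[0,0,0],[0,0,0],10],[[0,0,0],[0,0,0],10],[[0,0,0],[0,0,0],10],[[0,0,0],[0,0,0],10],[[0,0,0],[0,0,0],10],[[0,0,0],[0,0,0],10]]' 40
python3 -c "from h import *;st()"
```

```text
clock: 34.4
eef_pos: [521.5, -159.4, 177.8]
tcp_rot: [[-0.107, 0.994, 0.001], [0.994, 0.107, -0.0], [-0.0, 0.001, -1.0]]
wrist_force: [0.6, 0.0, -0.3]
grip_width: 51.2
grip_force: 0.0
clock: 35.1
eef_pos: [521.6, -159.4, 178.1]
tcp_rot: [[-0.107, 0.994, 0.002], [0.994, 0.107, -0.0], [-0.0, 0.002, -1.0]]
wrist_force: [0.2, 0.8, 6.1]
grip_width: 17.1
grip_force: 40.2
35.1 [ 521.6 -159.4  178.1] [[-0.107, 0.994, 0.002], [0.994, 0.107, -0.0], [-0.0, 0.002, -1.0]] [0.2 0.8 6.1] 17.097485659869815 40.167065262794495 [-0.19  0.36  0.51  1.95 -0.22  0.88  0.54]
```

```bash
python3 -m inch '[[[0,0,-5],[0,0,0],10],[[0,0,-10],[0,0,0],10],[[0,0,-25],[0,0,0],10],[[0,0,-40],[0,0,0],10],[[0,0,-40],[0,0,0],10],[[0,0,0],[0,0,0],10],[[0,0,0],[0,0,0],10]]'
python3 - <<'E'
from h import *
pts(["burnisher_mid"]);pts(["burnisher_mid"])
st()
p=capture("side");q=capture("top")
cv2.imwrite("pics/f.png",np.hstack([cv2.resize(p['frame'][100:300,180:330],(450,600),interpolation=2),cv2.resize(q['frame'][140:260,290:350],(300,600),interpolation=2)]))
E
```

```text
clock: 35.8
eef_pos: [521.0, -159.3, 298.3]
tcp_rot: [[-0.107, 0.994, 0.002], [0.994, 0.107, 0.0], [0.0, 0.002, -1.0]]
wrist_force: [-0.9, 0.7, -1.7]
grip_width: 17.4
grip_force: 39.4
side burnisher_mid [([528.0, -192.0, 132.0], 0.57)]
top burnisher_mid []
side burnisher_mid [([524.0, -190.0, 125.0], 0.72)]
top burnisher_mid []
36.2 [ 520.7 -159.2  296.3] [[-0.107, 0.994, -0.002], [0.994, 0.107, 0.0], [0.0, -0.002, -1.0]] [-1.   1.4 -0.2] 17.14761582824346 39.367080330848694 [-0.25  0.19  0.55  1.87 -0.11  1.11  0.45]
```

View pics/f.png

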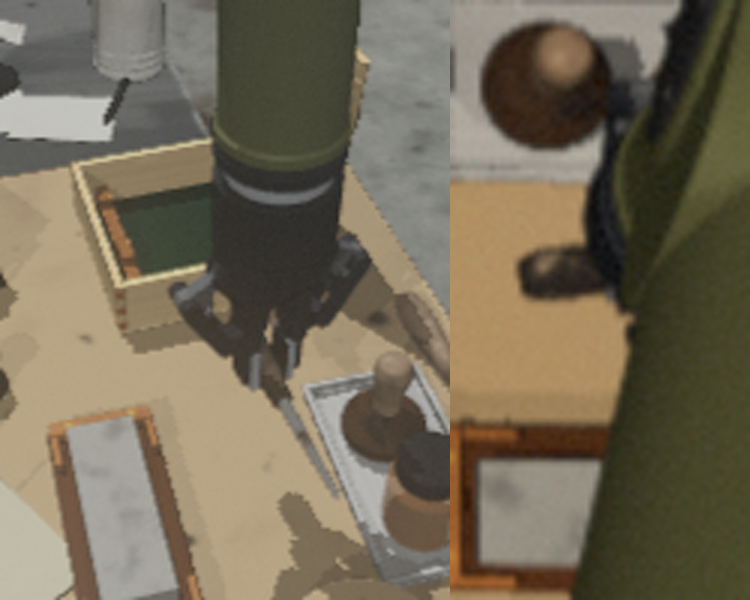

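```bash
python3 -m inch '[[[0,0,0],[0,0,-8.4],10],[[0,0,0],[0,0,-8.4],10],[[0,0,0],[0,0,-8.4],10],[[0,0,0],[0,0,-8.4],10],[[0,0,0],[0,0,-8.5],10],[[0,0,0],[0,0,-8.5],10],[[0,0,0],[0,0,-8.5],10],[[0,0,0],[0,0,-8.5],10],[[0,0,0],[0,0,-8.5],10],[[0,0,0],[0,0,-8.5],10],[[0,0,0],[0,0,0],10]]'
python3 -m inch '[[[0,20,0],[0,0,0],10],[[1,40,0],[0,0,0],10],[[1,40,0],[0,0,0],10],[[1,40,0],[0,0,0],10],[[0,40,0],[0,0,0],10],[[0,30,0],[0,0,0],10],[[0,20,0],[0,0,0],10],[[0,0,0],[0,0,0],10],[[0,0,0],[0,0,0],10]]'
python3 - <<'E'
from h import *
for i in range(2): pts(["burnisher_mid","burnisher_seat"])
st()
p=capture("side");q=capture("top")
cv2.imwrite("pics/g.png",np.hstack([cv2.resize(p['frame'][110:230,180:300],(400,400),interpolation=2),cv2.resize(q['frame'][150:250,160:260],(400,400),interpolation=2)]))
E
```

```text
clock: 37.4
eef_pos: [520.9, -159.3, 297.0]
tcp_rot: [[-1.0, -0.014, -0.0], [-0.014, 1.0, 0.0], [0.0, 0.0, -1.0]]
wrist_force: [0.5, 0.5, -0.6]
grip_width: 17.2
grip_force: 39.3
clock: 38.3
eef_pos: [514.9, 70.4, 297.0]
tcp_rot: [[-1.0, -0.012, -0.0], [-0.012, 1.0, -0.001], [0.0, -0.001, -1.0]]
wrist_force: [0.3, -0.7, -0.8]
grip_width: 16.9
grip_force: 39.3
side burnisher_mid [([547.0, 66.0, 126.0], 0.55)]
side burnisher_seat [([544.0, 72.0, 19.0], 0.7)]
top burnisher_mid []
top burnisher_seat [([546.0, 72.0, 17.0], 0.62)]
side burnisher_mid [([546.0, 69.0, 132.0], 0.72)]
side burnisher_seat [([541.0, 72.0, 21.0], 0.84)]
top burnisher_mid []
top burnisher_seat [([543.0, 75.0, 21.0], 0.77), ([661.0, 113.0, 260.0], 0.34)]
38.9 [514.9  70.6 297.1] [[-1.0, -0.013, 0.0], [-0.013, 1.0, 0.0], [-0.0, 0.0, -1.0]] [ 0.9  0.4 -1. ] 16.90924903831799 39.30369257926941 [-0.39  0.13  0.22  1.91 -0.03  1.11  1.42]
```

View pics/g.png

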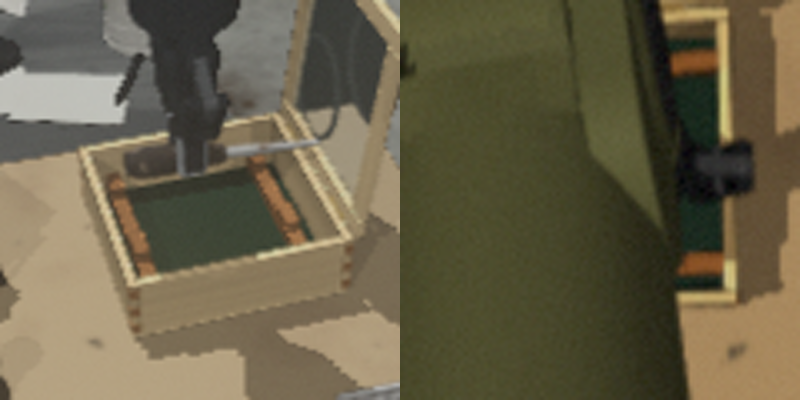

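```bash
python3 -m inch '[[[1.5,1,25],[0,0,0],10],[[0,0,35],[0,0,0],10],[[0,0,15],[0,0,0],10],[[0,0,8],[0,0,0],10],[[0,0,5],[0,0,0],10],[[0,0,3],[0,0,0],10],[[0,0,2],[0,0,0],10],[[0,0,2],[0,0,0],10],[[0,0,0],[0,0,0],10]]'
python3 -m inch '[[[0,0,1],[0,0,0],10],[[0,0,1],[0,0,0],10],[[0,0,0],[0,0,0],10]]'
python3 -m inch '[[[0,0,1],[0,0,0],10],[[0,0,0],[0,0,0],10]]'
```

```text
clock: 39.9
eef_pos: [513.5, 71.7, 202.4]
tcp_rot: [[-1.0, -0.013, 0.001], [-0.013, 1.0, 0.0], [-0.001, 0.0, -1.0]]
wrist_force: [1.1, 0.0, -0.2]
grip_width: 17.3
grip_force: 39.3
clock: 40.2
eef_pos: [513.4, 71.7, 200.1]
tcp_rot: [[-1.0, -0.013, 0.0], [-0.013, 1.0, 0.0], [-0.0, 0.0, -1.0]]
wrist_force: [-1.0, -0.2, 0.1]
grip_width: 17.0
grip_force: 39.3
clock: 40.4
eef_pos: [513.3, 71.7, 199.0]
tcp_rot: [[-1.0, -0.013, -0.0], [-0.013, 1.0, 0.0], [0.0, 0.0, -1.0]]
wrist_force: [-0.3, -0.4, -0.2]
grip_width: 17.0
grip_force: 39.3
```

```bash
python3 -m inch '[[[0,0,1],[0,0,0],10],[[0,0,0],[0,0,0],10]]'
python3 -m inch '[[[0,0,0],[0,0,0],40],[[0,0,0],[0,0,0],40],[[0,0,0],[0,0,0],40],[[0,0,0],[0,0,0],40],[[0,0,-15],[0,0,0],40],[[0,0,-40],[0,0,0],40],[[0,0,-45],[0,0,0],40],[[0,20,-45],[0,0,0],40],[[0,40,0],[0,0,0],50],[[0,40,0],[0,0,0],50],[[0,0,0],[0,0,0],50]]'
python3 - <<'E'
from h import *
pts(["burnisher_mid","burnisher_seat","lid_pull"]);pts(["lid_pull"])
st()
p=capture("side");q=capture("top")
cv2.imwrite("pics/i.png",np.hstack([cv2.resize(p['frame'][110:230,180:300],(400,400),interpolation=2),cv2.resize(q['frame'][150:250,160:260],(400,400),interpolation=2)]))
E
```

```text
clock: 40.6
eef_pos: [513.4, 71.7, 198.1]
tcp_rot: [[-1.0, -0.013, 0.0], [-0.013, 1.0, 0.0], [-0.0, 0.0, -1.0]]
wrist_force: [0.4, 0.6, 0.5]
grip_width: 17.1
grip_force: 39.4
clock: 41.7
eef_pos: [510.8, 178.3, 343.6]
tcp_rot: [[-1.0, -0.023, 0.0], [-0.023, 1.0, 0.004], [-0.001, 0.004, -1.0]]
wrist_force: [-1.3, -0.2, 0.1]
grip_width: 42.2
grip_force: 0.0
side burnisher_mid [([544.0, 70.0, 33.0], 0.64), ([409.0, -176.0, 1.0], 0.45)]
side burnisher_seat []
side lid_pull [([663.0, 113.0, 261.0], 0.55), ([621.0, -227.0, 39.0], 0.28)]
top burnisher_mid [([545.0, 72.0, 36.0], 0.83)]
top burnisher_seat [([543.0, 73.0, 20.0], 0.56)]
top lid_pull [([663.0, 116.0, 261.0], 0.6)]
side lid_pull [([663.0, 117.0, 267.0], 0.81)]
top lid_pull [([662.0, 115.0, 261.0], 0.71)]
42.3 [512.1 171.3 343.2] [[-1.0, -0.013, 0.0], [-0.013, 1.0, 0.0], [-0.0, 0.0, -1.0]] [ 0.5  0.5 -0. ] 43.005189478623535 0.0 [-0.5   0.13  0.14  1.81 -0.02  1.2   1.23]
```

View pics/i.png

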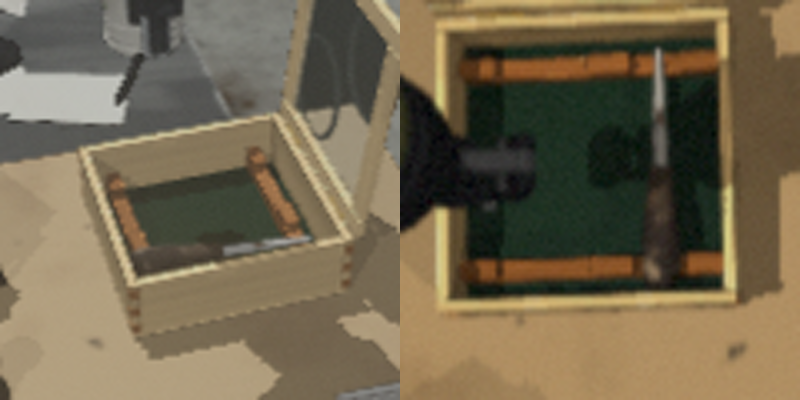

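```bash
python3 -m inch '[[[0,0,-45],[0,0,0],50],[[0,0,-45],[0,0,0],50],[[0,0,-45],[0,0,0],50],[[-35,-14,0],[0,0,0],50],[[-40,-15,0],[0,0,0],50],[[-40,-15,0],[0,0,0],50],[[-35,-14,0],[0,0,0],50],[[0,0,0],[0,0,0],50],[[0,0,0],[0,0,0],50]]'
python3 - <<'E'
from h import *
pts(["lid_pull"]);pts(["lid_pull"])
st()
E
```

```text
clock: 43.3
eef_pos: [663.3, 115.2, 476.9]
tcp_rot: [[-1.0, -0.012, -0.002], [-0.012, 1.0, -0.001], [0.002, -0.001, -1.0]]
wrist_force: [-0.5, -0.5, 0.6]
grip_width: 42.3
grip_force: 0.0
side lid_pull [([665.0, 116.0, 262.0], 0.57)]
top lid_pull [([664.0, 115.0, 263.0], 0.97)]
side lid_pull [([663.0, 116.0, 263.0], 0.56)]
top lid_pull [([662.0, 114.0, 263.0], 0.56), ([544.0, 117.0, 4.0], 0.21)]
43.7 [662.2 116.1 478.8] [[-1.0, -0.014, 0.001], [-0.014, 1.0, 0.001], [-0.001, 0.001, -1.0]] [ 0.3 -0.7 -0.7] 42.83631480876625 0.0 [-0.38  0.35  0.23  1.28 -0.08  1.52  1.42]
```

```bash
python3 -m inch '[[[0,0,25],[0,0,0],50],[[0,0,20],[0,0,0],50],[[0,0,10],[0,0,0],50],[[0,0,5],[0,0,0],50],[[0,0,0],[0,0,0],50],[[0,0,0],[0,0,0],10],[[0,0,0],[0,0,0],10],[[0,0,0],[0,0,0],10],[[0,0,0],[0,0,0],10],[[0,0,0],[0,0,0],10],[[0,0,0],[0,0,0],10]]' 60
python3 -m inch '[[[10,0,-1],[0,0,0],10],[[20.7,0,-1],[0,0,0],10],[[20.8,0,1],[0,0,0],10],[[20.5,0,3.1],[0,0,0],10],[[0,0,0],[0,0,0],10]]'
python3 -c "
from h import *;st()"
```

```text
clock: 44.8
eef_pos: [662.9, 116.9, 419.7]
tcp_rot: [[-1.0, -0.015, 0.003], [-0.015, 1.0, 0.002], [-0.003, 0.002, -1.0]]
wrist_force: [-0.0, 4.5, 5.4]
grip_width: 14.8
grip_force: 59.8
clock: 45.3
eef_pos: [589.5, 115.7, 416.9]
tcp_rot: [[-1.0, -0.015, 0.002], [-0.015, 1.0, 0.002], [-0.002, 0.002, -1.0]]
wrist_force: [-0.6, 3.8, 3.2]
grip_width: 14.8
grip_force: 61.5
45.3 [589.5 115.7 416.9] [[-1.0, -0.015, 0.002], [-0.015, 1.0, 0.002], [-0.002, 0.002, -1.0]] [-0.6  3.8  3.2] 14.834439012464808 61.535637974739075 [-0.42  0.21  0.21  1.57 -0.05  1.36  1.38]
```

```bash
python3 -m inch '[[[6,0,2],[0,0,0],10],[[19.9,0,6.2],[0,0,0],10],[[19.1,0,8.1],[0,0,0],10],[[18.2,0,10],[0,0,0],10],[[17.1,0,11.8],[0,0,0],10],[[15.9,0,13.4],[0,0,0],10],[[14.5,0,14.9],[0,0,0],10],[[12.9,0,16.3],[0,0,0],10],[[11.2,0,17.5],[0,0,0],10],[[9.4,0,18.5],[0,0,0],10],[[7.5,0,19.4],[0,0,0],10],[[0,0,0],[0,0,0],10]]'
python3 -c "from h import *;st()"
```

```text
clock: 46.5
eef_pos: [437.8, 113.6, 275.9]
tcp_rot: [[-1.0, -0.014, -0.004], [-0.014, 1.0, 0.001], [0.004, 0.001, -1.0]]
wrist_force: [-3.7, 6.1, -0.2]
grip_width: 14.7
grip_force: 76.3
46.5 [437.8 113.6 275.9] [[-1.0, -0.014, -0.004], [-0.014, 1.0, 0.001], [0.004, 0.001, -1.0]] [-3.7  6.1 -0.2] 14.712149877542432 76.31523728370667 [-0.47  0.01  0.16  2.08 -0.    1.05  1.28]
```

```bash
python3 -m inch '[[[5,0,20],[0,0,0],10],[[3,0,20],[0,0,0],10],[[1,0,12],[0,0,0],10],[[0,0,5],[0,0,0],10],[[0,0,2],[0,0,0],10],[[0,0,2],[0,0,0],10],[[0,0,1],[0,0,0],10],[[0,0,0],[0,0,0],10]]'
python3 -c "from h import *;st()"
```

```text
clock: 47.3
eef_pos: [428.7, 113.5, 214.9]
tcp_rot: [[-1.0, -0.014, -0.006], [-0.014, 1.0, 0.0], [0.006, 0.0, -1.0]]
wrist_force: [-7.1, 6.8, 2.1]
grip_width: 14.5
grip_force: 78.0
47.3 [428.7 113.5 214.9] [[-1.0, -0.014, -0.006], [-0.014, 1.0, 0.0], [0.006, 0.0, -1.0]] [-7.1  6.8  2.1] 14.530200077421991 77.95297265052795 [-0.47  0.08  0.16  2.15 -0.02  0.92  1.28]
```

Press down a little until contact.

```bash
python3 -m inch '[[[0,0,2],[0,0,0],10],[[0,0,0],[0,0,0],10],[[0,0,0],[0,0,0],10]]'
python3 -m inch '[[[0,0,2],[0,0,0],10],[[0,0,0],[0,0,0],10],[[0,0,0],[0,0,0],10]]'
python3 - <<'E'
from h import *
pts(["lid_pull"]);pts(["lid_pull"])
E
```

```text
clock: 47.6
eef_pos: [428.7, 113.5, 212.9]
tcp_rot: [[-1.0, -0.014, -0.006], [-0.014, 1.0, 0.0], [0.006, 0.0, -1.0]]
wrist_force: [-8.1, 6.6, 1.4]
grip_width: 14.7
grip_force: 77.9
clock: 47.9
eef_pos: [428.7, 113.4, 210.9]
tcp_rot: [[-1.0, -0.014, -0.006], [-0.014, 1.0, 0.0], [0.006, 0.0, -1.0]]
wrist_force: [-7.8, 7.8, 2.1]
grip_width: 14.9
grip_force: 78.0
side lid_pull [([425.0, 110.0, 60.0], 0.56), ([629.0, -177.0, -2.0], 0.23)]
top lid_pull []
side lid_pull [([428.0, 111.0, 65.0], 0.77)]
top lid_pull []
```

```bash
python3 -m inch '[[[0,0,2],[0,0,0],10],[[0,0,1],[0,0,0],10],[[0,0,0],[0,0,0],10]]'
python3 -m inch '[[[0,0,2],[0,0,0],10],[[0,0,0],[0,0,0],10],[[0,0,0],[0,0,0],10]]'
```

```text
clock: 48.6
eef_pos: [428.9, 113.5, 210.1]
tcp_rot: [[-1.0, -0.014, -0.007], [-0.014, 1.0, 0.0], [0.007, 0.0, -1.0]]
wrist_force: [-14.7, 4.2, 22.0]
grip_width: 14.7
grip_force: 80.7
clock: 48.9
eef_pos: [429.0, 113.5, 209.9]
tcp_rot: [[-1.0, -0.014, -0.007], [-0.014, 1.0, 0.001], [0.007, 0.001, -1.0]]
wrist_force: [-21.4, 2.7, 39.6]
grip_width: 14.8
grip_force: 82.9
```

```bash
python3 -m inch '[[[-1,0,-4],[0,0,0],10],[[0,0,0],[0,0,0],50],[[0,0,0],[0,0,0],50],[[0,0,0],[0,0,0],50],[[0,0,0],[0,0,0],50],[[0,0,-20],[0,0,0],50],[[0,0,-40],[0,0,0],50],[[0,0,-45],[0,0,0],60],[[0,0,-40],[0,0,0],60]]'
python3 -m inch '[[[-15,-20,0],[0,0,0],60],[[-29,-36,0],[0,0,0],60],[[-29,-36,0],[0,0,0],60],[[-29,-36,0],[0,0,0],60],[[-29,-36,0],[0,0,0],60],[[-29,-36,0],[0,0,0],60],[[-29,-36,0],[0,0,0],60],[[-14,-18,0],[0,0,0],60],[[0,0,0],[0,0,0],60],[[0,0,0],[0,0,0],60]]'
python3 - <<'E'
from h import *
for i in range(2):pts(["lid_pull","dabber_mid","jar_mid"])
st()
p=capture("side");q=capture("top")
cv2.imwrite("pics/j.png",np.hstack([cv2.resize(p['frame'][130:250,180:300],(400,400),interpolation=2),cv2.resize(q['frame'][150:250,160:260],(400,400),interpolation=2)]))
E
```

```text
clock: 49.8
eef_pos: [431.2, 112.1, 357.7]
tcp_rot: [[-1.0, -0.013, 0.0], [-0.013, 1.0, -0.0], [-0.0, -0.0, -1.0]]
wrist_force: [0.9, 0.4, 0.8]
grip_width: 51.2
grip_force: 0.0
clock: 50.8
eef_pos: [637.4, -139.0, 355.1]
tcp_rot: [[-1.0, -0.012, -0.002], [-0.012, 1.0, 0.0], [0.002, 0.0, -1.0]]
wrist_force: [-0.5, 0.4, -0.4]
grip_width: 51.4
grip_force: 0.0
side lid_pull [([426.0, 114.0, 62.0], 0.95), ([625.0, -143.0, 43.0], 0.24)]
side dabber_mid [([627.0, -144.0, 45.0], 0.8)]
side jar_mid [([622.0, -223.0, 41.0], 0.83)]
top lid_pull [([427.0, 112.0, 58.0], 0.98)]
top dabber_mid []
top jar_mid []
side lid_pull [([425.0, 110.0, 62.0], 0.6)]
side dabber_mid [([629.0, -141.0, 43.0], 0.57)]
side jar_mid [([622.0, -225.0, 39.0], 0.65), ([429.0, 112.0, 63.0], 0.22)]
top lid_pull [([430.0, 110.0, 60.0], 0.6)]
top dabber_mid []
top jar_mid []
51.6 [ 637.5 -138.7  355.9] [[-1.0, -0.013, 0.0], [-0.013, 1.0, 0.0], [-0.0, 0.0, -1.0]] [-0.3 -0.1  0.2] 51.237491689550275 0.0 [-0.15  0.37  0.41  1.52 -0.15  1.28  1.87]
```

View pics/j.png

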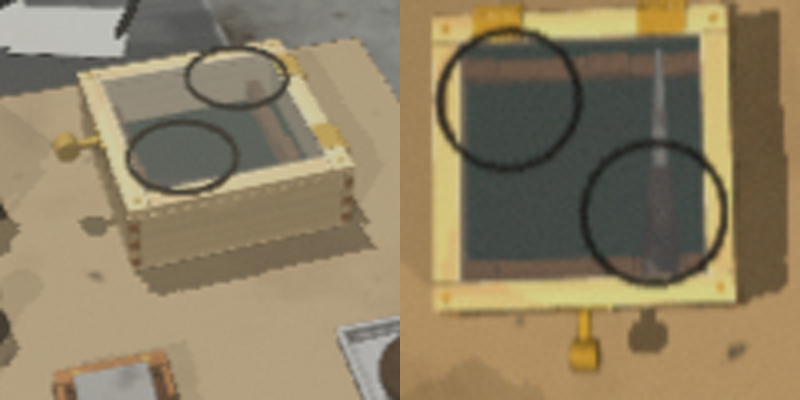

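The lid is flat and shut with both rings empty. In the crop the ring centres are at (510,99) and (654,212), and the burnisher lies under the pane. Next I'll bring the dabber back.

```bash
python3 -m inch '[[[8,-3.5,20],[0,0,0],60],[[0,0,40],[0,0,0],60],[[0,0,40],[0,0,0],60],[[0,0,20],[0,0,0],60],[[0,0,10],[0,0,0],60],[[0,0,4],[0,0,0],60],[[0,0,0],[0,0,0],20],[[0,0,0],[0,0,0],20],[[0,0,0],[0,0,0],20],[[0,0,0],[0,0,0],20],[[0,0,0],[0,0,0],20],[[0,0,0],[0,0,0],20]]' 40
python3 -m inch '[[[0,0,-10],[0,0,0],20],[[0,0,-30],[0,0,0],20],[[0,0,-40],[0,0,0],20],[[0,0,-40],[0,0,0],20],[[0,0,-20],[0,0,0],20],[[0,0,0],[0,0,0],20],[[0,0,0],[0,0,0],20]]'
```

```text
clock: 52.9
eef_pos: [630.2, -142.6, 223.4]
tcp_rot: [[-1.0, -0.013, 0.003], [-0.013, 1.0, -0.0], [-0.003, -0.0, -1.0]]
wrist_force: [-1.9, -0.6, 5.8]
grip_width: 28.5
grip_force: 39.9
clock: 53.6
eef_pos: [629.1, -142.1, 361.2]
tcp_rot: [[-1.0, -0.013, -0.001], [-0.013, 1.0, 0.001], [0.001, 0.001, -1.0]]
wrist_force: [-1.1, -0.2, -2.1]
grip_width: 27.9
grip_force: 39.7
```

```bash
python3 -m inch '[[[10,18,0],[0,0,0],20],[[19,35.6,0],[0,0,0],20],[[19,35.6,0],[0,0,0],20],[[19,35.6,0],[0,0,0],20],[[19,35.6,0],[0,0,0],20],[[19,35.6,0],[0,0,0],20],[[10.5,18,0],[0,0,0],20],[[0,0,0],[0,0,0],20],[[0,0,0],[0,0,0],20]]'
python3 - <<'E'
from h import *
for i in range(2): pts(["dabber_mid"])
st()
E
```

```text
clock: 54.5
eef_pos: [510.6, 70.2, 360.2]
tcp_rot: [[-1.0, -0.014, -0.003], [-0.014, 1.0, -0.001], [0.003, -0.001, -1.0]]
wrist_force: [0.7, -0.8, -1.0]
grip_width: 28.1
grip_force: 39.8
side dabber_mid [([505.0, 70.0, 181.0], 0.64)]
top dabber_mid [([510.0, 68.0, 180.0], 0.66)]
side dabber_mid [([509.0, 68.0, 181.0], 0.56)]
top dabber_mid [([510.0, 68.0, 182.0], 0.38)]
54.9 [511.4  69.5 361.8] [[-1.0, -0.012, -0.0], [-0.012, 1.0, -0.0], [0.0, -0.0, -1.0]] [-0.4 -0.6 -1.3] 27.89978955719185 39.83028914546594 [-0.45  0.06  0.28  1.85 -0.02  1.24  1.41]
```

```bash
python3 -m inch '[[[-1,1,20],[0,0,0],20],[[0,0,30],[0,0,0],20],[[0,0,15],[0,0,0],20],[[0,0,6],[0,0,0],20],[[0,0,2],[0,0,0],20],[[0,0,1],[0,0,0],20],[[0,0,1],[0,0,0],20],[[0,0,1],[0,0,0],20],[[0,0,0],[0,0,0],20]]'
python3 -m inch '[[[0,0,1],[0,0,0],20],[[0,0,1],[0,0,0],20],[[0,0,0],[0,0,0],20]]'
```

```text
clock: 55.8
eef_pos: [512.3, 71.2, 286.3]
tcp_rot: [[-1.0, -0.013, 0.001], [-0.013, 1.0, 0.0], [-0.001, 0.0, -1.0]]
wrist_force: [0.5, -0.0, -1.4]
grip_width: 27.7
grip_force: 39.8
clock: 56.1
eef_pos: [512.5, 71.2, 284.9]
tcp_rot: [[-1.0, -0.013, 0.001], [-0.013, 1.0, 0.0], [-0.001, 0.0, -1.0]]
wrist_force: [-1.9, -1.1, 4.5]
grip_width: 27.8
grip_force: 40.3
```

```bash
python3 -m inch '[[[0,0,-0.5],[0,0,0],20],[[0,0,0],[0,0,0],55],[[0,0,0],[0,0,0],55],[[0,0,0],[0,0,0],55],[[0,0,0],[0,0,0],55],[[0,0,-15],[0,0,0],55],[[0,0,-40],[0,0,0],70],[[0,0,-40],[0,0,0],90],[[-7,-18,0],[0,0,0],90],[[-13.4,-37,0],[0,0,0],90],[[-13.4,-37,0],[0,0,0],90],[[-13.4,-37,0],[0,0,0],90]]'
python3 -m inch '[[[-13.4,-37,0],[0,0,0],90],[[-13.4,-37,0],[0,0,0],90],[[-13.4,-37,0],[0,0,0],90],[[-13.4,-37,0],[0,0,0],90],[[-6,-19,0],[0,0,0],90],[[0,0,0],[0,0,0],90],[[0,0,0],[0,0,0],90]]'
python3 - <<'E'
from h import *
for i in range(2): pts(["dabber_mid","jar_mid"])
st()
q=capture("top");p=capture("side")
cv2.imwrite("pics/k.png",np.hstack([cv2.resize(p['frame'][130:250,180:300],(400,400),interpolation=2),cv2.resize(q['frame'][150:250,160:260],(400,400),interpolation=2)]))
E
```

```text
clock: 57.3
eef_pos: [561.4, -58.4, 379.6]
tcp_rot: [[-1.0, -0.014, 0.001], [-0.014, 1.0, 0.0], [-0.001, 0.0, -1.0]]
wrist_force: [0.7, 0.1, 0.4]
grip_width: 77.1
grip_force: 0.0
clock: 58.0
eef_pos: [622.9, -223.4, 378.9]
tcp_rot: [[-1.0, -0.013, -0.001], [-0.013, 1.0, 0.001], [0.001, 0.001, -1.0]]
wrist_force: [0.3, 0.7, 0.0]
grip_width: 76.9
grip_force: 0.0
side dabber_mid [([508.0, 73.0, 105.0], 0.68)]
side jar_mid [([623.0, -226.0, 38.0], 0.8)]
top dabber_mid [([511.0, 72.0, 105.0], 0.76)]
top jar_mid [([619.0, -224.0, 43.0], 0.94)]
side dabber_mid [([509.0, 71.0, 104.0], 0.97)]
side jar_mid [([621.0, -222.0, 40.0], 0.96)]
top dabber_mid [([510.0, 69.0, 103.0], 0.72)]
top jar_mid [([624.0, -227.0, 42.0], 0.62)]
58.6 [ 622.9 -223.3  379.5] [[-1.0, -0.013, 0.0], [-0.013, 1.0, 0.0], [-0.0, 0.0, -1.0]] [ 0.1 -0.1 -0.3] 76.81556530017275 0.0 [-0.07  0.38  0.49  1.47 -0.18  1.34  2.02]
```

View pics/k.png

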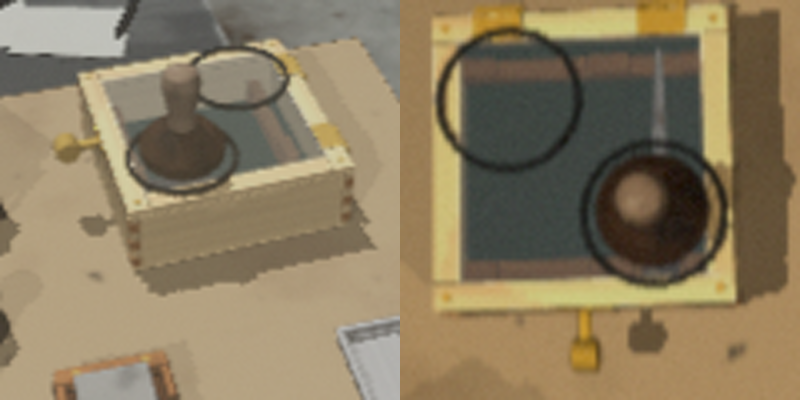

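The dabber stands centred in its ring at crop (654,212). Now the jar.

```bash
python3 -m inch '[[[0,-1,40],[0,0,0],90],[[0,0,45],[0,0,0],90],[[0,0,45],[0,0,0],90],[[0,0,30],[0,0,0],90],[[0,0,17],[0,0,0],90],[[0,0,7],[0,0,0],90],[[0,0,0],[0,0,0],50],[[0,0,0],[0,0,0],50],[[0,0,0],[0,0,0],50],[[0,0,0],[0,0,0],50],[[0,0,0],[0,0,0],50],[[0,0,0],[0,0,0],50]]' 40
python3 -m inch '[[[0,0,-10],[0,0,0],50],[[0,0,-30],[0,0,0],50],[[0,0,-40],[0,0,0],50],[[0,0,-45],[0,0,0],50],[[0,0,-40],[0,0,0],50],[[0,0,0],[0,0,0],50],[[0,0,0],[0,0,0],50]]'
```

```text
clock: 59.9
eef_pos: [623.6, -224.7, 197.0]
tcp_rot: [[-1.0, -0.013, 0.003], [-0.013, 1.0, -0.0], [-0.003, -0.0, -1.0]]
wrist_force: [0.1, 0.5, 5.1]
grip_width: 56.1
grip_force: 43.4
clock: 60.6
eef_pos: [622.7, -224.5, 361.2]
tcp_rot: [[-1.0, -0.013, 0.001], [-0.013, 1.0, 0.0], [-0.001, 0.0, -1.0]]
wrist_force: [-0.0, 0.1, -2.9]
grip_width: 56.0
grip_force: 43.4
```

```bash
python3 -m inch '[[[2,20,0],[0,0,0],50],[[4,42,0],[0,0,0],50],[[4,42,0],[0,0,0],50],[[4,42,0],[0,0,0],50],[[4,42,0],[0,0,0],50],[[4,42,0],[0,0,0],50],[[4,42,0],[0,0,0],50],[[4,42,0],[0,0,0],50],[[4,42,0],[0,0,0],50],[[2,26,0],[0,0,0],50],[[0,0,0],[0,0,0],50],[[0,0,0],[0,0,0],50]]'
python3 - <<'E'
from h import *
for i in range(2): pts(["jar_mid"])
st()
E
```

```text
clock: 61.8
eef_pos: [581.0, 157.6, 358.0]
tcp_rot: [[-1.0, -0.015, -0.004], [-0.015, 1.0, -0.002], [0.004, -0.002, -1.0]]
wrist_force: [-0.2, -1.4, -2.2]
grip_width: 56.1
grip_force: 43.4
side jar_mid [([577.0, 158.0, 198.0], 0.96)]
top jar_mid [([580.0, 154.0, 203.0], 0.89), ([425.0, 111.0, 59.0], 0.52)]
side jar_mid [([582.0, 157.0, 203.0], 0.63)]
top jar_mid [([581.0, 155.0, 204.0], 0.68)]
62.2 [582.  156.3 360.5] [[-1.0, -0.012, 0.0], [-0.012, 1.0, 0.0], [-0.0, 0.0, -1.0]] [-0.2 -0.2 -2.1] 55.83676267625224 43.442946849390864 [-0.56  0.25  0.3   1.65 -0.08  1.26  1.34]
```

```bash
python3 -m inch '[[[0,1,25],[0,0,0],50],[[0,0,40],[0,0,0],50],[[0,0,20],[0,0,0],50],[[0,0,9],[0,0,0],50],[[0,0,4],[0,0,0],50],[[0,0,1],[0,0,0],50],[[0,0,1],[0,0,0],50],[[0,0,0],[0,0,0],50]]'
python3 -m inch '[[[0,0,1],[0,0,0],50],[[0,0,1],[0,0,0],50],[[0,0,0],[0,0,0],50]]'
```

```text
clock: 63.0
eef_pos: [582.3, 158.2, 261.6]
tcp_rot: [[-1.0, -0.013, 0.002], [-0.013, 1.0, 0.001], [-0.002, 0.001, -1.0]]
wrist_force: [-0.0, -0.6, -2.3]
grip_width: 55.9
grip_force: 43.5
clock: 63.3
eef_pos: [581.8, 158.1, 258.5]
tcp_rot: [[-1.0, -0.013, 0.0], [-0.013, 1.0, 0.0], [-0.0, 0.0, -1.0]]
wrist_force: [-0.1, 1.0, -1.4]
grip_width: 55.7
grip_force: 43.5
```

```bash
python3 -m inch '[[[0,0,1],[0,0,0],50],[[0,0,1],[0,0,0],50],[[0,0,0],[0,0,0],50]]'
```

```text
clock: 63.6
eef_pos: [582.1, 158.0, 258.4]
tcp_rot: [[-1.0, -0.013, 0.001], [-0.013, 1.0, 0.001], [-0.001, 0.001, -1.0]]
wrist_force: [-3.8, -1.3, 9.4]
grip_width: 55.6
grip_force: 44.4
```

```bash
python3 -m inch '[[[0,0,-1.5],[0,0,0],50],[[0,0,0],[0,0,0],90],[[0,0,0],[0,0,0],90],[[0,0,0],[0,0,0],90],[[0,0,0],[0,0,0],90],[[0,0,-15],[0,0,0],90],[[0,0,-40],[0,0,0],90],[[0,0,-45],[0,0,0],90],[[0,0,-45],[0,0,0],90],[[0,30,-30],[0,0,0],90],[[0,45,0],[0,0,0],90],[[0,45,0],[0,0,0],90]]'
python3 -m inch '[[[10,40,0],[0,0,0],90],[[10,40,0],[0,0,0],90],[[0,0,0],[0,0,0],90],[[0,0,0],[0,0,0],90]]'
python3 - <<'E'
from h import *
pts(["dabber_mid","jar_mid","lid_pull","stone_mid","burnisher_mid"])
st()
q=capture("top");p=capture("side")
cv2.imwrite("pics/l.png",np.hstack([cv2.resize(p['frame'][130:330,180:380],(400,400),interpolation=2),cv2.resize(q['frame'][150:250,160:260],(400,400),interpolation=2)]))
E
```

```text
clock: 64.8
eef_pos: [580.5, 278.4, 436.7]
tcp_rot: [[-1.0, -0.011, 0.005], [-0.011, 1.0, 0.003], [-0.005, 0.003, -1.0]]
wrist_force: [0.1, -0.1, 0.2]
grip_width: 76.8
grip_force: 0.0
clock: 65.2
eef_pos: [558.5, 359.1, 433.6]
tcp_rot: [[-1.0, -0.016, 0.001], [-0.016, 1.0, 0.0], [-0.001, 0.0, -1.0]]
wrist_force: [-0.1, -0.2, 1.2]
grip_width: 76.8
grip_force: 0.0
side dabber_mid [([508.0, 70.0, 108.0], 0.55)]
side jar_mid [([583.0, 154.0, 98.0], 0.63)]
side lid_pull [([425.0, 112.0, 61.0], 0.91), ([408.0, -175.0, 1.0], 0.24)]
side stone_mid [([411.0, -172.0, 32.0], 0.62)]
side burnisher_mid []
top dabber_mid [([511.0, 72.0, 103.0], 0.71)]
top jar_mid [([579.0, 158.0, 102.0], 0.63)]
top lid_pull [([428.0, 111.0, 61.0], 0.64)]
top stone_mid [([413.0, -175.0, 35.0], 0.94)]
top burnisher_mid []
65.8 [559.2 357.6 432.9] [[-1.0, -0.013, 0.0], [-0.013, 1.0, 0.0], [-0.0, 0.0, -1.0]] [-0.6 -0.2  0.4] 76.87554486583858 0.0 [-0.77  0.34  0.21  1.38 -0.07  1.43  1.02]
```

View pics/l.png

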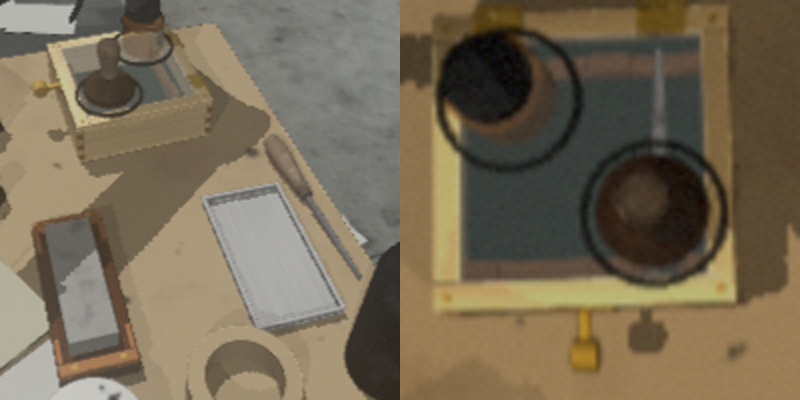

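The jar and the dabber stand upright in their own rings, at right-crop (510,99) and (654,212). The lid is shut, the stone sits in its holder, the burnisher is in the case, and the arm is clear.

```bash
python3 -c "
from plant import *
print(finish_job())"
```

```text
the job is handed in; nothing more can be done
None
```

The job is handed in at about 66 s of the 147 s: the stone is in its holder, the burnisher is in its notches, the lid is shut, and the jar and dabber are upright in their own rings; no verdict came back.

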